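# Index the tissue stainer to the violet jar and dip the basket

## Task

Move the tissue basket on the carousel stainer from the orange jar into the violet one: take the lid off the violet jar and set it down, plug side down, in the middle of the gauze pads; lift the dip head all the way up; push the carousel round smoothly until the violet jar has clicked in right under the basket; then lower the head fully. Turn the carousel only while the basket is clear of the jars, keep all five jars upright in their seats, and leave the wash bottle, the beaker, the measuring cylinder and the dropper bottles where they stand.

Things in the scene. Friction and masses are not known exactly. Their poses are not given: they have to be found in the camera images.
- stainer: Carousel stainer, fixed: round grey foot, white turning disc (290 mm across, top 38 mm above the bench) with five seats on a radius of 100 mm, 72 degrees apart (rims 78 mm inside, 6 mm high, locate the jars' feet), fixed steel column up the middle (20 mm thick, 308 mm tall). Origin: on the disc's axis at bench height. Its -x axis points to the dip station.
- carousel (a joint): Angle of the disc (rad), counter-clockwise from above positive, 0 at the start; turns either way by a full turn and more. A spring detent holds it at every multiple of 1.2566 (72 degrees); past halfway it draws the disc to the next station and centres it within a second. Pushing a post over takes about 5 N.
- dip_head (a joint): Height of the dip head on the column (m): 0 = down on its stop (basket in the jar at the dip station), 0.105 = fully up (basket tip 170 mm above the bench, clear of jars and lid). Starts between 0 and 0.015. Friction keeps it at any height: about 8 N lifts it, 2 N lowers it.
- head_grip (a point): Middle of the dip head's black upright handle (23 to 25 mm across, top 20 mm above this point), over the dip station; 190 mm above the bench with the head down, 295 mm up. It stands on the white arm (20 mm wide, from the column to 14 mm beyond the handle; upper face 30 mm below this point). The column is 100 mm away.
- basket_tip (a point): Lower tip of the tissue basket (round steel wire basket, 22 mm across, 55 mm long) that hangs from the dip head's arm under the handle; it moves up and down with the head.
- dip_point (a point): Centre of the dip station at the height of the seat floor (38 mm above the bench); fixed, straight under the basket.
- post_0 (a point): Top of one of the five black turning posts of the disc: upright, 17 mm across, free from 72 to 130 mm above the bench (this point is the top, 130 mm), on a circle of radius 128 mm about the disc's axis, midway between two seats. They turn with the disc and are there to push it round.
- post_1 (a point): Top of another of the five turning posts, like post_0; numbered counter-clockwise from above.
- post_2 (a point): Top of another of the five turning posts, like post_0; numbered counter-clockwise from above.
- post_3 (a point): Top of another of the five turning posts, like post_0; numbered counter-clockwise from above.
- post_4 (a point): Top of another of the five turning posts, like post_0; numbered counter-clockwise from above.
- jar_start: Staining jar with orange stain, the one in which the basket hangs at the start: foot 75 mm, widest body 61 mm, 93 mm tall, mouth 44 mm wide inside, loose in its seat. Origin: centre of its underside; z up.
- jar_violet: The staining jar with violet stain, on the carousel in any seat but the dip station, closed at the start by the blue lid: foot 75 mm, widest body 61 mm, 93 mm tall, mouth 44 mm wide inside, loose in its seat. Origin: centre of its underside; z up.
- jar_second: A second jar with orange stain, on the carousel: foot 75 mm, widest body 61 mm, 93 mm tall, mouth 44 mm wide inside, loose in its seat. Origin: centre of its underside; z up.
- jar_clear_a: A clear empty staining jar on the carousel, uncapped: foot 70 mm, widest body 58 mm, 88 mm tall, loose in its seat. Origin: centre of its underside; z up.
- jar_clear_b: Another clear empty staining jar on the carousel, uncapped: foot 70 mm, widest body 58 mm, 88 mm tall, loose in its seat. Origin: centre of its underside; z up.
- lid: Blue round lid that lies loosely on the violet jar: flange 60 mm across, knob on top 23 mm across. Origin: centre of its underside (a 38 mm plug, 6 mm deep, that hangs in the jar's mouth); the flange lies 6 to 12.5 mm above the origin, the knob is grasped at 20 to 31 mm, the top is at 33 mm. Weighs about 50 g.
- gauze: White stack of gauze pads lying fixed on the bench, 97 x 113 mm, top 9 mm above the bench. Origin: about the centre of its underside. It lies in front of the stainer on the left or on the right.
- book: Green notebook, 150 x 110 x 12 mm, lying fixed on the bench on the other side from the gauze. Origin: centre of its underside.
- bottle: White wash bottle with red cap and bent spout, 225 mm tall, body about 52 mm across; stands left or right of the carousel close to its rim. Origin: at its foot; the body's middle lies 20 mm along its own +x. Leave alone.
- beaker: Glass beaker, 60 mm across, 70 mm tall, stands on the other side of the carousel. Origin: centre of its foot. Leave alone.
- dropper_a: Brown dropper bottle, 42 mm across, 116 mm tall, behind the carousel. Origin: centre of its foot. Leave alone.
- meas: Glass measuring cylinder, foot 54 x 62 mm, 152 mm tall, behind the carousel between the dropper bottles. Origin: centre of its foot. Leave alone.
- dropper_b: Brown dropper bottle, 38 mm across, 116 mm tall, behind the carousel. Origin: centre of its foot. Leave alone.
Not all that is in view belongs to the job. What is shaped like the jar_start but pink is not meant.

How it is judged (in metres and radians):
On the way:
1. with the head up and the basket clear, the violet jar comes to rest under the basket (value of joint dip_head above 0.075 m and horizontal distance between jar_violet and dip_point below 0.008 m and velocity of joint carousel between -0.1 and 0.1 rad/s), for 0.2 s.
At the end, for the whole second after the job is handed in: Head within 6 mm of its lower stop; violet jar within 8 mm of the dip station's centre, basket tip within 10 mm of its axis; carousel at rest; lid upright (7 degrees), at rest, within 35 mm of the gauze's centre and on it; all five jars upright (4.5 degrees) in seats (value of joint dip_head below 0.006 m and horizontal distance between jar_violet and dip_point below 0.008 m and horizontal distance between basket_tip and jar_violet below 0.01 m and velocity of joint carousel between -0.05 and 0.05 rad/s and horizontal distance between lid and gauze below 0.035 m and height (world z) of lid between 0.004 and 0.018 m and angle between lid's own z axis and vertical below 0.12 rad and linear speed of lid below 0.02 m/s and angle between each of jar_start, jar_violet, jar_second, jar_clear_a, jar_clear_b's own z axis and vertical below 0.08 rad and horizontal distance between jar_start and stainer between 0.09 and 0.11 m and height (world z) of each of jar_start, jar_violet, jar_second, jar_clear_a, jar_clear_b below 0.042 m and horizontal distance between jar_violet and stainer between 0.09 and 0.11 m and horizontal distance between jar_second and stainer between 0.09 and 0.11 m and horizontal distance between jar_clear_a and stainer between 0.09 and 0.11 m and horizontal distance between jar_clear_b and stainer between 0.09 and 0.11 m); the robot touches nothing.
It fails at once if the carousel is turned, or the basket lowered, with the basket below the jar rims and neither the jar it started in nor the violet jar under it (value of joint dip_head below 0.06 m and horizontal distance between each of jar_start, jar_violet and dip_point above 0.015 m).
It fails at once if the carousel is flung round faster than 4 rad/s (velocity of joint carousel above 4 rad/s or velocity of joint carousel below -4 rad/s).
It fails at once if a jar is tipped by more than 17 degrees (angle between any of jar_start, jar_violet, jar_second, jar_clear_a, jar_clear_b's own z axis and vertical above 0.3 rad).
It fails at once if the wash bottle, the beaker, the measuring cylinder or a dropper bottle is shifted by more than 30 mm or tipped over (distance of any of bottle, beaker, dropper_a, dropper_b, meas from where it was at the start of the episode above 0.03 m or angle between any of bottle, beaker, dropper_a, dropper_b, meas's own z axis and vertical above 0.5 rad).
It also fails if it takes over 72 s, if anything falls off the work surface, if the arm or the gripper's body presses on something with over 40 N, if the wrist force passes 120 N, or if a joint passes its speed limit or range.

## Robot

A 6-joint arm with a two-finger parallel gripper is mounted at the origin on a cart in front of the work surface, level with it; the furniture and walls round the work are solid. World frame = base frame: x ahead of the robot, y to its left, z up, the work surface at z = 0. Lengths are in mm, angles in rad, forces in N, time in s.
With the tool pointing down it reaches from about 350 to 925 mm from the base axis. Payload 6.4 kg.
Tool frame: the origin (TCP) lies on the centre line of the jaws, within the pads' length; the fingertips stand 11 mm ahead of it and the grasp point (between the pads) lies 8 mm behind it; x points along the fingers, y is the direction in which the jaws open and shut, and the axes are right-handed (so a half turn about x gives the same grasp; the last joint's range is limited). The gripper opens to 94 mm and grips with 3 to 60 N. Pads are 16 mm wide; open, the fingers measure 119 mm over their backs; the gripper's body (75 mm by 177 mm) begins 78 mm behind the grasp point.
Start: joints at [-1.301, 0.245, 1.558, -0, 1.339, -0.174], TCP at [279.099, -587.041, 216.455] pointing down, gripper open.
Joint ranges: [-3.13, 3.13], [-1.02, 2.26], [0.13, 2.54], [-0.95, 4.09], [0.21, 2.88], [-2.74, 2.74]. Speed limits (rad/s): [2.57, 2.57, 3.14, 3.14, 3.14, 3.14].

## Interface

Orientations are given as [roll, pitch, yaw] about the fixed x, y, z axes, in that order (R = Rz(yaw) Ry(pitch) Rx(roll)).
In Python, from station import telemetry, cams, job gives the robot as it stands.
- The arm moves only by the tool carry_out, never from a script. Its arguments are lists of equal length, an entry for each row: "travel": the shift along the world's x, y, z in mm, a list of three; "turn": the turn about the world's z in degrees; "grip": the gripper command: -1 is shut, 1 is fully open, values between are in proportion. A call has 1 to 12 rows; each row is the pose to reach, as a shift and turn from the pose commanded when the call began; what a row does not reach only later rows make up. A row lasts 1/12 s, in which the tool goes at most 41.7 mm and 7.16 degrees, less where a joint would pass 70% of its speed; a pose out of reach is approached as far as the arm can. A call with a gripper value outside its range is refused whole. The fingers move at their own pace and stop on an object; "grip_force" is the grip in N (left out, the last holds). Time passes only in rows, so rows that repeat a pose let the fingers close. It gives the time, the measured TCP pose, the force and the opening at its end, in the units of the state.
- telemetry.get_obs(): the state, without advancing time (a new reading comes with each control period).
- cams.get_image(name): name is "scene" or "top"; returns a dict with "frame" (420x560x3 uint8, red, green, blue), "z_map" (420x560 float32, mm along the optical axis (not along the pixel's ray), 0 where there is no reading), "fov_y" (degrees; the focal length in pixels is half the picture's height over the tangent of half this angle, whatever the lens; pixels are square), "cx", "cy" (the principal point, pixels), "k1" (the pictures are not rectified: a ray, as slopes to the right and down, at radius r is drawn at 1 + k1 r^2 times it, then the intrinsics apply), "eye" and "attitude" of the camera in the world. Camera axes: x right, y down, z forward; pixel columns grow to the right and rows downward; lengths in mm; the calibration is good to about 2 mm. A picture is of the moment at which its call begins.
- job.hand_in(): hands the job in, once; it reports no verdict.
The state is a dict: "t": time; "joint_pos": joint angles; "dq": joint speeds; "joint_efforts": joint torques, N m; "tcp_pos": TCP position; "tool_rot": TCP orientation; "ft_force": force on the tool from outside, world axes, zero at the start; "moment": the same for the moment, N m; "gripper_width": finger opening in mm.
Only numpy, scipy, OpenCV 4.12 (cv2) and the standard library are available. Lean on these libraries where they do the work, as an engineer would, in place of code of your own. Each camera call takes 0.05 s, during which the arm holds its last target.

## Working session

There is one attempt and no reset: what is moved stays moved. The work goes in short steps, Python scripts to look and compute and a tool call to move; the robot and the scene stay as the last step left them, time stands still between calls to the robot, and variables do not carry over. Pictures are saved under pics/ and viewed, and the job is handed in when it is done.

Besides the shell and the picture viewer there is one more tool, called after ">>>" as name([rows], argument=value, ...), one row to a line, values as JSON. carry_out: Moves the arm, as the interface text tells. Its arguments: {"type":"object","properties":{"travel":{"type":"array"},"turn":{"type":"array"},"grip":{"type":"array"},"grip_force":{"type":"number"}},"required":["travel","turn","grip"]}

```bash
ls; mkdir -p pics
python3 - <<'E'
from station import telemetry,cams
import cv2,pickle
print(telemetry.get_obs())
for n in("scene","top"):
    d=cams.get_image(n); pickle.dump(d,open(f"/tmp/{n}0.pkl","wb"))
    cv2.imwrite(f"pics/{n}0.png",d["frame"][:,:,::-1])
    print(n,{k:v for k,v in d.items() if k not in("frame","z_map")}, (d["z_map"]>0).mean())
E
```

```text
pics
{'t': 0.0, 'joint_pos': array([-1.30108622e+00,  2.45827638e-01,  1.55900734e+00, -1.32820765e-05,
        1.33869044e+00, -1.74088367e-01]), 'dq': array([ 8.80875985e-04,  7.46747309e-04,  2.83061302e-04, -2.74552511e-04,
        5.17737991e-04, -5.36805932e-05]), 'joint_efforts': array([ 7.16729555e-04, -4.15833414e+01, -3.14601517e+01,  6.85095694e-02,
        3.32764979e-02, -1.56085771e-04]), 'tcp_pos': array([ 278.94417411, -586.4594468 ,  215.34025522]), 'tool_rot': array([-1.73820008,  1.56886352,  1.84719412]), 'ft_force': array([ 0.03483018,  0.30311377, -0.11161844]), 'moment': array([0.04192532, 0.00049064, 0.05148997]), 'gripper_width': 93.87924995442208}
scene {'fov_y': 55.9640693484768, 'cx': 285.41245044804657, 'cy': 211.37731820952783, 'k1': -0.03406259483191132, 'eye': array([-164.59602393, 1018.82044835,  868.98512879]), 'attitude': array([-2.10610804, -0.01611178, -2.49576858])} 0.9961054421768708
top {'fov_y': 44.313191239010386, 'cx': 273.9985418165512, 'cy': 215.19728725099364, 'k1': -0.018540296969777506, 'eye': array([ 292.50872106,    6.86440883, 1538.11072404]), 'attitude': array([-2.95755791,  0.01884409, -1.56515466])} 0.9959736394557823
```

View pics/scene0.png

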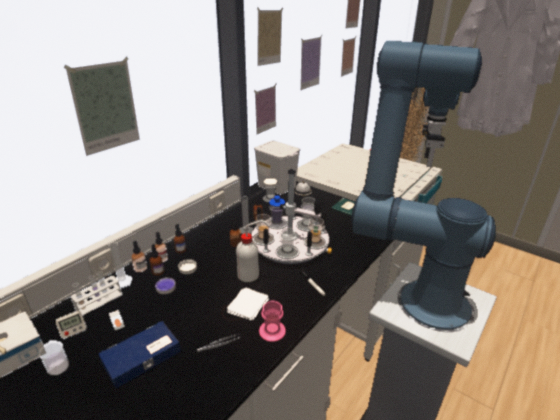

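View pics/top0.png

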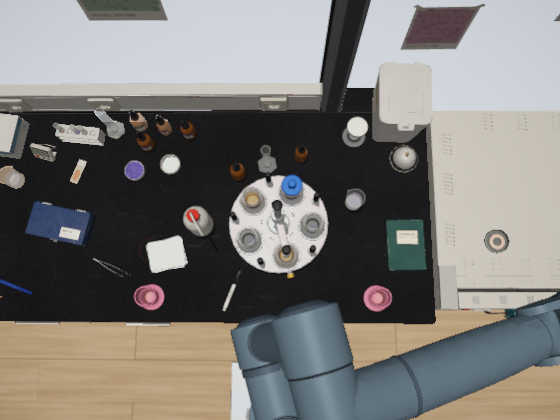

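```bash
cat > h.py <<'E'
import numpy as np,cv2,pickle
from scipy.spatial.transform import Rotation as R
def K(d):
    f=210/np.tan(np.radians(d["fov_y"])/2); return np.array([[f,0,d["cx"]],[0,f,d["cy"]],[0,0,1]])
def Rm(d): return R.from_euler("xyz",d["attitude"]).as_matrix()
def rays(d,uv):
    p=cv2.undistortPoints(np.array(uv,float).reshape(-1,1,2),K(d),np.array([d["k1"],0,0,0.])).reshape(-1,2)
    return np.c_[p,np.ones(len(p))]@Rm(d).T
def plane(d,uv,z):
    r=rays(d,uv); e=np.array(d["eye"]); return e+r*((z-e[2])/r[:,2])[:,None]
def depth(d,uv):
    uv=np.array(uv).reshape(-1,2); r=rays(d,uv); z=d["z_map"][uv[:,1].astype(int),uv[:,0].astype(int)]
    return np.array(d["eye"])+r*z[:,None]
def proj(d,P):
    rv=cv2.Rodrigues(Rm(d).T)[0]; t=-Rm(d).T@np.array(d["eye"])
    return cv2.projectPoints(np.array(P,float).reshape(-1,3),rv,t,K(d),np.array([d["k1"],0,0,0.]))[0].reshape(-1,2)
def crop(d,x0,y0,x1,y1,s,name):
    c=cv2.resize(d["frame"][y0:y1,x0:x1,::-1],None,fx=s,fy=s,interpolation=cv2.INTER_CUBIC); cv2.imwrite(name,c)
def cloud(d):
    v,u=np.mgrid[0:420,0:560]; uv=np.c_[u.ravel(),v.ravel()]
    return depth(d,uv).reshape(420,560,3)
def snap(n):
    from station import cams
    return cams.get_image(n)
E
python3 - <<'E'
from h import *
t=pickle.load(open("/tmp/top0.pkl","rb"));s=pickle.load(open("/tmp/scene0.pkl","rb"))
crop(t,130,140,380,320,3,"pics/t0c.png"); crop(s,215,160,355,300,4,"pics/s0c.png")
C=cloud(t)
f=t["frame"].astype(int); 
print("gauze",plane(t,[(166,254)],9), C[254,166])
hsv=cv2.cvtColor(t["frame"],cv2.COLOR_RGB2HSV)
m=cv2.inRange(hsv,(100,130,60),(125,255,255)); m[:170]=0;m[205:]=0;m[:,:270]=0;m[:,310:]=0
ys,xs=np.nonzero(m); print("blue",len(xs),xs.min(),xs.max(),ys.min(),ys.max(), C[ys,xs].mean(0), np.median(C[ys,xs,2]))
for p in [(279,205),(290,186),(286,252),(285,240),(290,275)]: print(p,C[p[1],p[0]])
E
```

```text
gauze [[458.3444554  359.53534585   9.        ]] [458.45312226 359.76643984   7.99802265]
blue 343 282 301 174 195 [641.93329542 -14.27367937 134.57652289] 136.05345446827073
(279, 205) [546.95781177  19.31359923 306.6255619 ]
(290, 186) [633.16290322  -9.32994784 149.46045277]
(286, 252) [443.24504277   1.70514424 207.21025975]
(285, 240) [481.17941446   4.25962929 158.94451877]
(290, 275) [395.8723292  -10.68045601  33.62542275]
```

View pics/t0c.png

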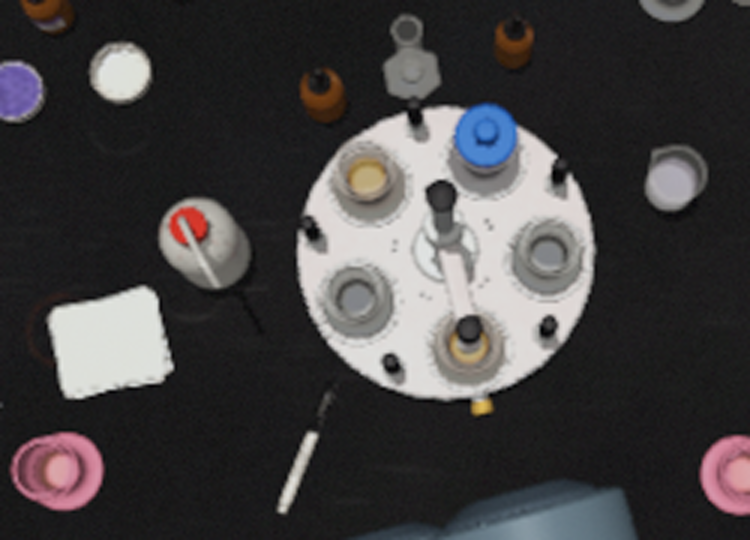

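View pics/s0c.png

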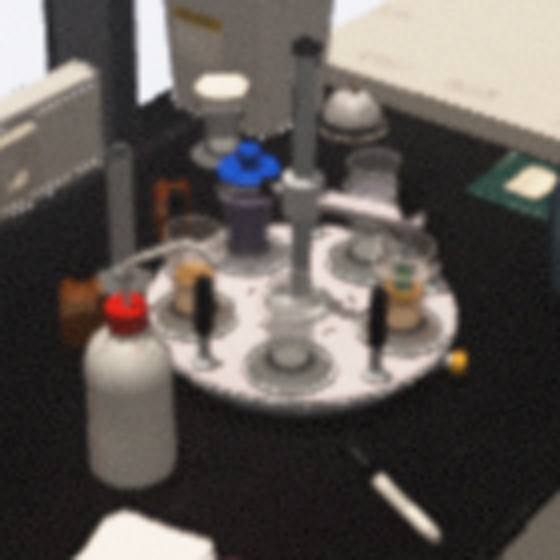

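Run:
```python
from h import *
t=pickle.load(open("/tmp/top0.pkl","rb"))
hsv=cv2.cvtColor(t["frame"],cv2.COLOR_RGB2HSV); V=hsv[:,:,2]
# disc outline
m=((V>120)).astype(np.uint8); m[:165]=0;m[285:]=0;m[:,:226]=0;m[:,340:]=0
m=cv2.morphologyEx(m,cv2.MORPH_OPEN,np.ones((3,3)))
c=max(cv2.findContours(m,cv2.RETR_EXTERNAL,cv2.CHAIN_APPROX_NONE)[0],key=cv2.contourArea).reshape(-1,2)
P=plane(t,c,38)[:,:2]
from scipy.optimize import least_squares
r=least_squares(lambda q:np.hypot(*(P-q).T)-146,P.mean(0),loss="soft_l1",f_scale=2);S=r.x
print("disc",S,np.median(np.hypot(*(P-S).T)))
def circ(name,m,z,box):
    b=np.zeros_like(m);x0,y0,x1,y1=box;b[y0:y1,x0:x1]=m[y0:y1,x0:x1]
    c=max(cv2.findContours(b.astype(np.uint8),cv2.RETR_EXTERNAL,cv2.CHAIN_APPROX_NONE)[0],key=cv2.contourArea)
    P=plane(t,c,z)[:,:2].astype(np.float32);o,rad=cv2.minEnclosingCircle(P);M=cv2.moments(b.astype(np.uint8),True)
    cen=plane(t,[(M["m10"]/M["m00"],M["m01"]/M["m00"])],z)[0]
    print(name,np.round(o,1),round(rad,1),cen.round(1),"rel S", np.round(np.hypot(*(cen[:2]-S)),1),np.round(np.degrees(np.arctan2(*(cen[:2]-S)[::-1])),1));return cen
bl=cv2.inRange(hsv,(100,130,60),(125,255,255))>0
circ("flange",bl,131+12.5-6,(275,165,310,205))
w=(V>150)&(hsv[:,:,1]<60)
g=w.copy()
circ("gauze",g,9,(140,225,192,278))
b=np.zeros(V.shape,np.uint8);b[225:278,140:192]=w[225:278,140:192]
c=max(cv2.findContours(b,cv2.RETR_EXTERNAL,cv2.CHAIN_APPROX_NONE)[0],key=cv2.contourArea)
P=plane(t,c,9)[:,:2].astype(np.float32);print(cv2.minAreaRect(P))
dk=V<70
for nm,bx in dict(p_back=(262,172,274,184),p_r=(311,190,323,202),p_fr=(306,241,318,254),p_fl=(255,254,266,267),p_l=(228,209,239,222)).items(): circ(nm,dk,130,bx)
circ("handle",V<60,210,(278,243,294,256))
circ("coltop",V<60,308,(270,198,286,212))
```

```text
disc [547.70136792  24.42048881] 144.4970374027402
flange [641.3 -14.1] 30.9 [641.  -14.2 137.5] rel S 101.0 -22.5
gauze [458.4 358.3] 67.0 [459.3 357.9   9. ] rel S 345.0 104.9
((457.7373046875, 358.3901062011719), (96.91265106201172, 112.09600830078125), 13.855748176574707)
p_back [668.1  53.9] 18.7 [667.8  54.4 130. ] rel S 123.7 14.0
p_r [610.8 -89.2] 18.6 [612.3 -88.1 130. ] rel S 129.7 -60.1
p_fr [460.5 -71.2] 9.3 [460.8 -70.1 130. ] rel S 128.4 -132.6
p_fl [427.   72.5] 8.7 [426.3  72.2 130. ] rel S 130.4 158.5
p_l [555.  156.5] 18.2 [555.7 154.6 130. ] rel S 130.5 86.5
handle [449.2   0.7] 11.5 [449.2   1.2 210. ] rel S 101.2 -166.7
coltop [546.4  25.2] 12.8 [547.4  24.7 308. ] rel S 0.4 137.9
```

Run:
```python
from h import *
from station import telemetry
o=telemetry.get_obs();M=R.from_euler("xyz",o["tool_rot"]).as_matrix();print(M.round(3));print("y az",np.degrees(np.arctan2(M[1,1],M[0,1])), "z az",np.degrees(np.arctan2(M[1,2],M[0,2])))
t=pickle.load(open("/tmp/top0.pkl","rb"))
C=cloud(t)
for n,uv in dict(bottle=(193,215),bottlebody=(205,228),spout=(210,240),beaker=(354,199),meas=(266,155),dropa=(237,172),dropb=(301,154)).items(): print(n,uv,C[uv[1],uv[0]].round())
s=pickle.load(open("/tmp/scene0.pkl","rb"))
C=cloud(s)
for uv in [(435,145),(432,130),(437,108),(445,65),(462,70),(400,65)]: print(uv,C[uv[1],uv[0]].round())
crop(s,330,20,530,330,2,"pics/arm.png")
```

```text
[[-0.     0.429 -0.903]
 [ 0.002 -0.903 -0.429]
 [-1.    -0.002 -0.   ]]
y az -64.57722953687636 z az -154.57725668567699
bottle (193, 215) [548. 254. 165.]
bottlebody (205, 228) [524. 232.  93.]
spout (210, 240) [502. 229.   5.]
beaker (354, 199) [ 623. -202.   28.]
meas (266, 155) [724.  58. 145.]
dropa (237, 172) [698. 147.  58.]
dropb (301, 154) [753. -43.  61.]
(435, 145) [ 239. -510.  314.]
(432, 130) [ 270. -538.  361.]
(437, 108) [ 242. -442.  476.]
(445, 65) [126. -20. 695.]
(462, 70) [ 86. -27. 688.]
(400, 65) [227.  14. 687.]
```

View pics/arm.png

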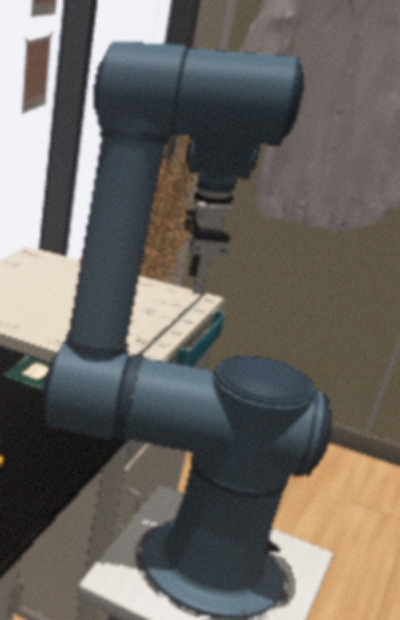

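Things that could pass for the lid or the violet jar:
- The blue lid on the carousel at top px (291,186).
- A purple pot lid on the bench at (134,170).
- The navy case at (60,222).
- The pink goblets at (150,297) and (377,298).

I choose the blue knobbed lid on the violet jar at (291,186). The crops confirm violet glass under it, in the back-right seat. The gauze is at (166,254), and the dip station is front-centre at (286,252).

>>> carry_out([
  [40,40,0],
  [80,80,0],
  [120,110,0],
  [160,145,0],
  [195,180,0],
  [230,220,0],
  [265,260,0],
  [295,300,0],
  [315,340,0],
  [335,380,0],
  [350,420,0],
  [355,450,0],
], turn=[-4,-8,-12,-16,-20,-24,-28,-32,-36,-40,-44,-48], grip=[1,1,1,1,1,1,1,1,1,1,1,1], grip_force=30)

```text
t: 1.1
tcp_pos: [601.8, -208.8, 215.9]
tool_rot: [-0.166, 1.57, 2.578]
ft_force: [0.8, 0.8, -0.3]
gripper_width: 94.0
```

>>> carry_out([
  [0,0,0],
  [0,0,0],
  [0,0,0],
], turn=[0,0,0], grip=[1,1,1])

```text
t: 1.35
tcp_pos: [600.7, -210.8, 216.0]
tool_rot: [0.391, 1.57, 3.139]
ft_force: [-0.6, -0.2, 0.4]
gripper_width: 93.9
```

>>> carry_out([
  [15,35,0],
  [25,70,0],
  [30,110,0],
  [35,145,0],
  [40,180,0],
  [40,197,0],
  [40,197,-10],
  [40,197,-20],
  [40,197,-30],
  [40,197,-30],
  [40,197,-30],
], turn=[0,0,0,0,0,0,0,0,0,0,0], grip=[1,1,1,1,1,1,1,1,1,1,1])

```text
t: 2.27
tcp_pos: [640.1, -15.3, 184.8]
tool_rot: [0.248, 1.568, 2.993]
ft_force: [-0.1, 0.4, 0.3]
gripper_width: 94.1
```

Run:
```python
from h import *
from station import telemetry
print(telemetry.get_obs()["tcp_pos"],telemetry.get_obs()["joint_pos"].round(2))
s=snap("scene");crop(s,205,110,365,270,4,"pics/s1.png")
t=snap("top");crop(t,200,140,400,290,4,"pics/t1.png")
```

```text
[640.12401218 -15.32054926 184.7516486 ] [-0.2   0.25  1.61 -0.    1.28  1.77]
```

View pics/s1.png

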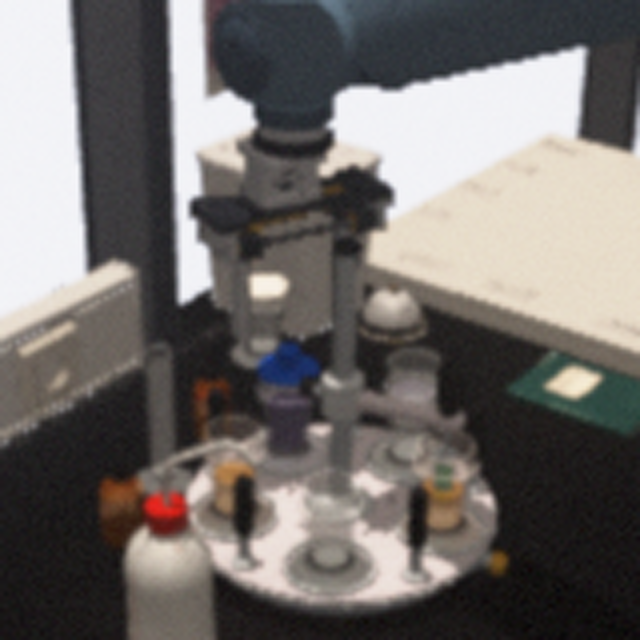

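View pics/t1.png

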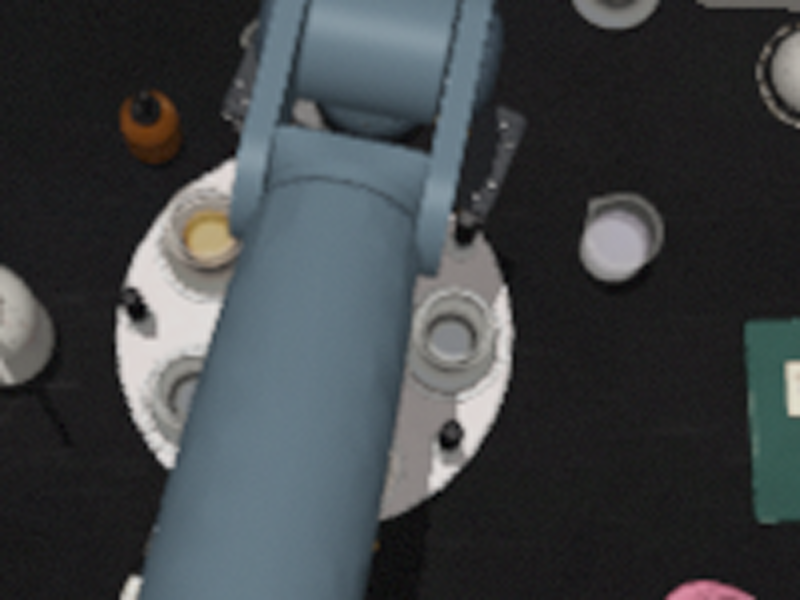

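Run:
```python
from h import *
s=pickle.load(open("/tmp/scene0.pkl","rb"))
d=np.array([np.cos(np.radians(67.5)),np.sin(np.radians(67.5))])
T=np.array([640.1,-15.3])
for z in (174,271):
  for k in (-53,0,53): print(z,k,((proj(s,[*(T+k*d),z])[0]-[205,110])*4).round())
print(((proj(s,[547.5,24.5,308])[0]-[205,110])*4).round())
im=snap("scene");C=cloud(im)
m=(C[:,:,0]>560)&(C[:,:,0]<720)&(abs(C[:,:,1])<110)&(C[:,:,2]>165)&(C[:,:,2]<330)&(np.hypot(C[:,:,0]-547,C[:,:,1]-24)>25)
for z in range(165,330,10):
  q=m&(C[:,:,2]>=z)&(C[:,:,2]<z+10); ys,xs=np.nonzero(q); 
  if len(xs): print(z,len(xs),C[q][:,:2].min(0).round(),C[q][:,:2].max(0).round())
crop(im,245,110,320,220,7,"pics/s1b.png")
```

```text
174 -53 [337. 317.]
174 0 [288. 330.]
174 53 [238. 343.]
271 -53 [339. 224.]
271 0 [289. 235.]
271 53 [237. 247.]
[346. 239.]
165 2 [578.  30.] [583.  35.]
175 6 [648.  32.] [667.  43.]
185 13 [648.  31.] [666.  43.]
195 10 [648.  33.] [664.  41.]
205 15 [627. -66.] [664.  44.]
215 16 [622. -61.] [671.  43.]
225 19 [620. -60.] [671.  42.]
235 14 [626. -63.] [672.  43.]
245 11 [649.  32.] [671.  44.]
255 12 [620. -65.] [657.  43.]
265 17 [581. -74.] [682.  70.]
275 74 [575. -79.] [696.  73.]
285 119 [577. -77.] [694.  72.]
295 98 [576. -80.] [701.  75.]
305 217 [ 573. -106.] [703.  78.]
315 143 [ 581. -102.] [695.  74.]
325 31 [615. -23.] [674.  28.]
```

View pics/s1b.png

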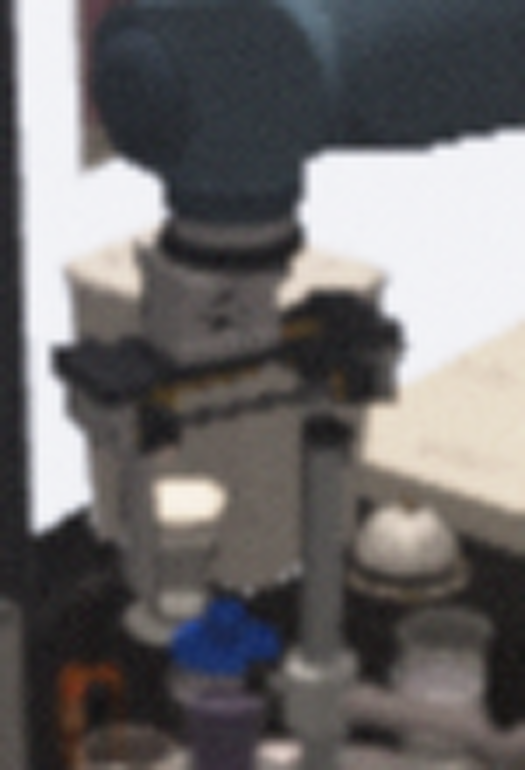

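The gripper straddles the blue lid, which sits centred between the fingers. I'm descending and gripping now.

>>> carry_out([
  [1,1,-15],
  [1,1,-25],
  [1,1,-33],
  [1,1,-33],
  [1,1,-33],
  [1,1,-33],
  [1,1,-33],
  [1,1,-33],
  [1,1,-33],
  [1,1,-33],
], turn=[0,0,0,0,0,0,0,0,0,0], grip=[1,1,1,1,-1,-1,-1,-1,-1,-1], grip_force=25)

```text
t: 3.25
tcp_pos: [642.2, -12.7, 153.8]
tool_rot: [-2.943, 1.57, -0.196]
ft_force: [0.8, -0.5, 0.2]
gripper_width: 57.2
```

>>> carry_out([
  [0,0,-2],
  [0,0,-2],
  [0,0,-2],
  [0,0,-2],
  [0,0,-2],
  [0,0,-2],
  [0,0,-2],
], turn=[0,0,0,0,0,0,0], grip=[-1,-1,-1,-1,-1,-1,-1])

```text
t: 3.83
tcp_pos: [642.0, -12.7, 151.5]
tool_rot: [-2.049, 1.571, 0.699]
ft_force: [1.2, 0.0, -0.4]
gripper_width: 21.4
```

>>> carry_out([
  [0,0,8],
  [0,0,20],
  [0,0,50],
  [0,0,85],
  [0,0,120],
  [0,0,155],
  [0,0,185],
  [0,0,205],
  [0,0,205],
  [0,0,205],
], turn=[0,0,0,0,0,0,0,0,0,0], grip=[-1,-1,-1,-1,-1,-1,-1,-1,-1,-1])

```text
t: 4.67
tcp_pos: [642.4, -12.8, 358.4]
tool_rot: [-2.945, 1.567, -0.198]
ft_force: [-0.1, -0.5, -1.0]
gripper_width: 21.2
```

Run:
```python
from h import *
from station import telemetry
o=telemetry.get_obs();print(o["tcp_pos"],o["gripper_width"],o["joint_pos"].round(2),o["ft_force"])
s=snap("scene");crop(s,205,90,365,250,4,"pics/s2.png")
```

```text
[642.37267426 -12.7654258  358.38572276] 21.2039728291025 [-0.2   0.15  1.41 -0.    1.58  1.77] [-0.07341641 -0.50727353 -0.97741861]
```

View pics/s2.png

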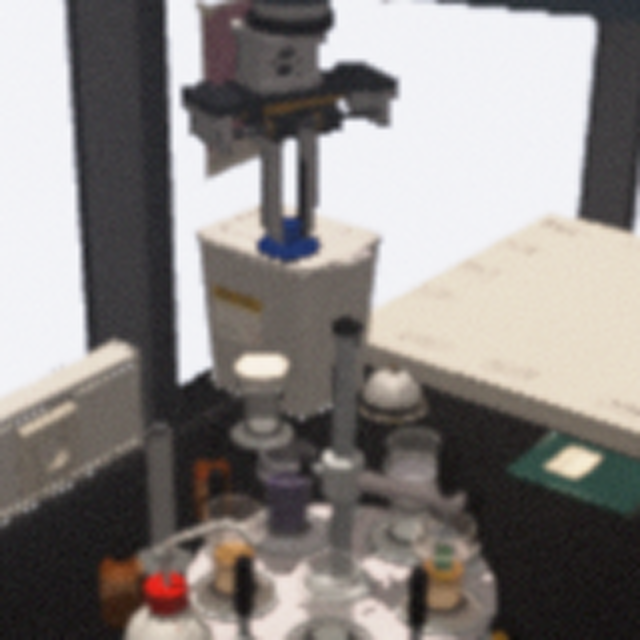

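The scene picture shows the lid held level at crop px (288,245), and the violet jar below it at (287,490) open.

>>> carry_out([
  [-10,20,0],
  [-25,50,0],
  [-42,85,0],
  [-60,120,0],
  [-77,155,0],
  [-94,190,0],
  [-112,225,0],
  [-129,260,0],
  [-146,295,0],
  [-163,330,0],
  [-178,360,0],
  [-184,371,0],
], turn=[3,6,9,12,15,18,21,24,27,30,33,36], grip=[-1,-1,-1,-1,-1,-1,-1,-1,-1,-1,-1,-1])

```text
t: 5.72
tcp_pos: [454.8, 361.1, 353.4]
tool_rot: [-0.006, 1.566, -2.906]
ft_force: [-0.2, 0.0, -0.6]
gripper_width: 21.8
```

>>> carry_out([
  [0,0,-20],
  [0,0,-55],
  [0,0,-90],
  [0,0,-125],
  [0,0,-160],
  [0,0,-195],
  [0,0,-225],
  [0,0,-245],
  [0,0,-260],
  [0,0,-270],
  [0,0,-270],
  [0,0,-270],
], turn=[0,0,0,0,0,0,0,0,0,0,0,0], grip=[-1,-1,-1,-1,-1,-1,-1,-1,-1,-1,-1,-1])

```text
t: 6.72
tcp_pos: [457.2, 357.9, 85.4]
tool_rot: [0.243, 1.568, -2.665]
ft_force: [0.1, 0.1, 0.6]
gripper_width: 21.5
```

Run:
```python
from h import *
from station import telemetry
o=telemetry.get_obs();print(o["tcp_pos"],o["gripper_width"],o["joint_pos"].round(2),o["ft_force"])
s=snap("scene");crop(s,180,190,340,350,4,"pics/s3.png")
```

```text
[457.15455969 357.85487835  85.39032936] 21.467636280454215 [ 0.47  0.24  1.82 -0.    1.08  1.81] [0.13845031 0.08967804 0.64342393]
```

View pics/s3.png

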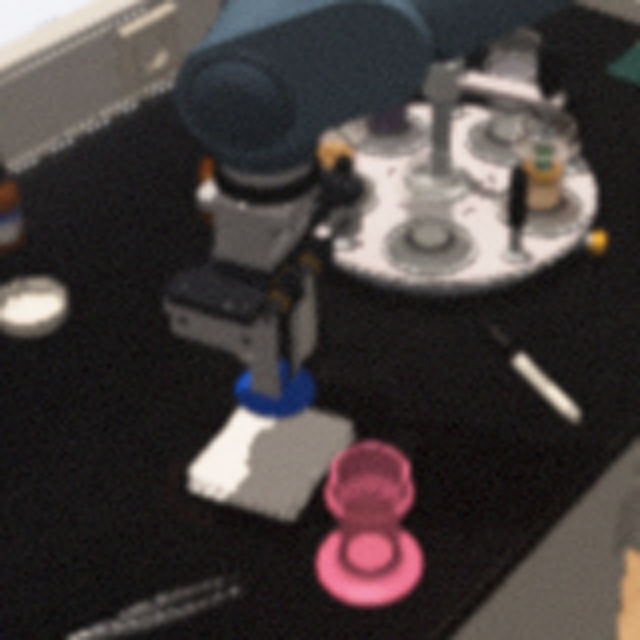

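>>> carry_out([
  [1,0,-15],
  [1,0,-28],
  [1,0,-38],
  [1,0,-43],
  [1,0,-46],
  [1,0,-48],
  [1,0,-49],
  [1,0,-49],
  [1,0,-49],
], turn=[0,0,0,0,0,0,0,0,0], grip=[-1,-1,-1,-1,-1,-1,-1,-1,-1])

```text
t: 7.52
tcp_pos: [459.3, 358.5, 37.9]
tool_rot: [-2.916, 1.57, 0.46]
ft_force: [-0.0, 0.1, -2.0]
gripper_width: 21.7
```

>>> carry_out([
  [0,0,-1],
  [0,0,-2],
  [0,0,-2],
  [0,0,-2],
], turn=[0,0,0,0], grip=[-1,-1,-1,-1])

```text
t: 7.85
tcp_pos: [459.0, 358.3, 35.5]
tool_rot: [-2.631, 1.571, 0.745]
ft_force: [-0.4, 0.3, -1.1]
gripper_width: 21.5
```

>>> carry_out([
  [0,0,-1],
  [0,0,-1],
  [0,0,-1],
  [0,0,-1],
], turn=[0,0,0,0], grip=[-1,-1,-1,-1])

```text
t: 8.18
tcp_pos: [459.1, 358.4, 35.4]
tool_rot: [0.77, 1.571, -2.137]
ft_force: [-2.7, -2.1, 5.8]
gripper_width: 21.5
```

Run:
```python
from h import *
from station import telemetry
o=telemetry.get_obs();print(o["tcp_pos"],o["gripper_width"],o["ft_force"])
s=snap("scene");crop(s,200,240,320,340,6,"pics/s4.png")
```

```text
[459.1235716  358.36066183  35.38673263] 21.523630454751423 [-2.6514056  -2.09031499  5.80470162]
```

View pics/s4.png

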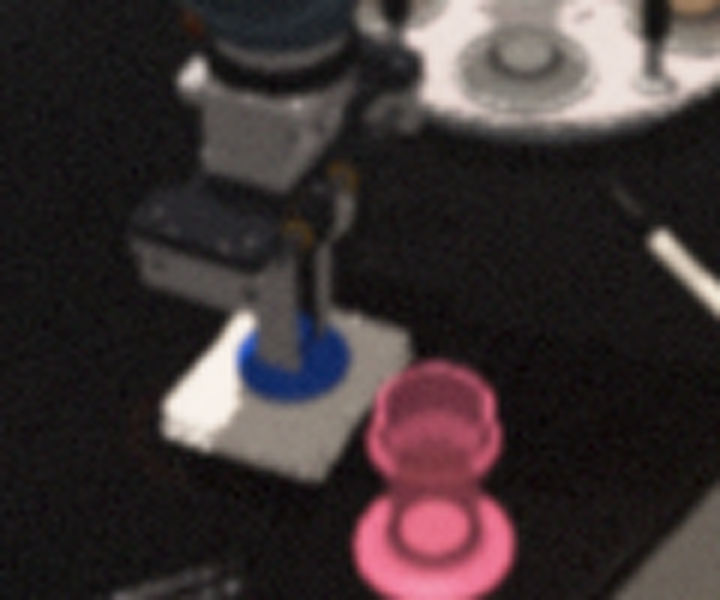

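The lid sits on the gauze, with 5.8 N of contact. I'm releasing it.

>>> carry_out([
  [0,0,1],
  [0,0,1],
  [0,0,1],
  [0,0,1],
  [0,0,1],
  [0,0,1],
  [0,0,20],
  [0,0,60],
  [0,0,100],
  [0,0,140],
  [0,0,170],
  [0,0,190],
], turn=[0,0,0,0,0,0,0,0,0,0,0,0], grip=[0.2,0.2,0.2,0.2,0.2,0.2,0.2,0.2,0.2,0.2,0.2,0.2])

```text
t: 9.23
tcp_pos: [460.3, 359.0, 229.0]
tool_rot: [-2.911, 1.565, 0.465]
ft_force: [0.5, 0.2, 0.5]
gripper_width: 56.4
```

Run:
```python
from h import *
from station import telemetry
o=telemetry.get_obs();print(o["tcp_pos"],o["gripper_width"],o["ft_force"])
s=snap("scene");crop(s,180,190,340,340,4,"pics/s5.png")
t=snap("top");crop(t,120,140,320,290,4,"pics/t5.png")
```

```text
[460.25345136 358.97386286 228.95805985] 56.388080995319655 [0.52549901 0.21707695 0.49757396]
```

View pics/s5.png

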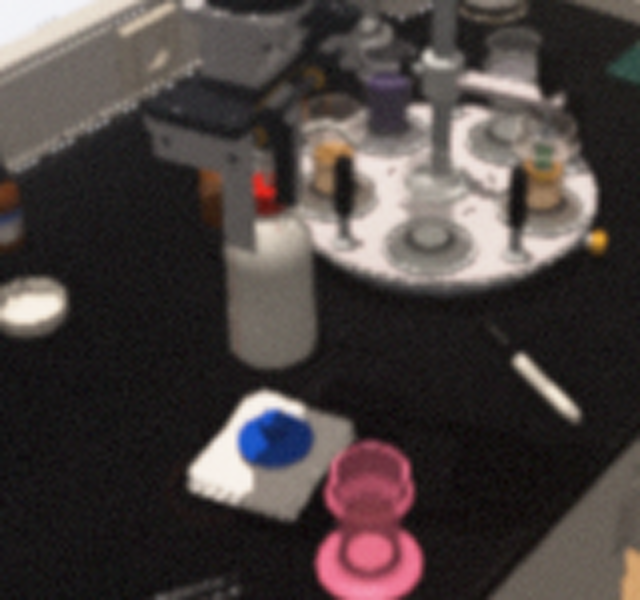

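View pics/t5.png

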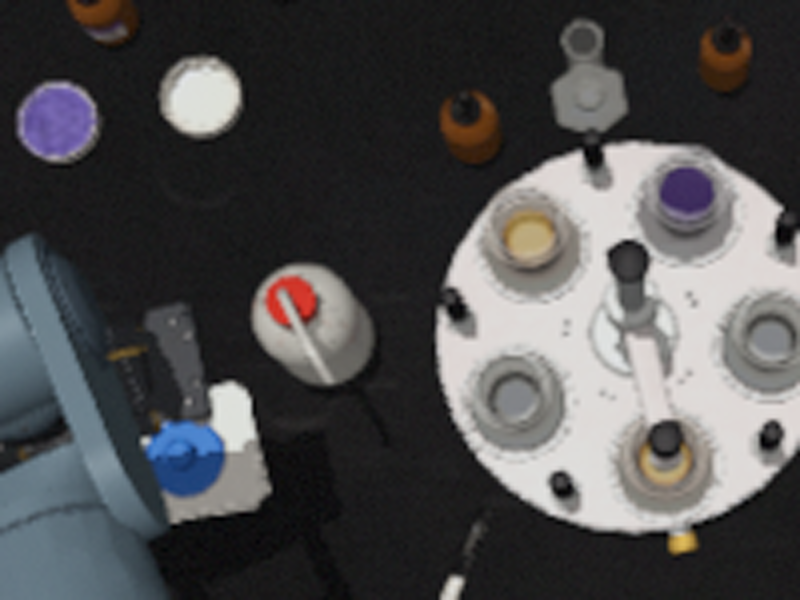

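The lid lies flat on the gauze at top px (166,254), and the violet jar is open. Next is the handle.

>>> carry_out([
  [0,0,30],
  [-10,-30,50],
  [-20,-65,50],
  [-25,-100,50],
  [-25,-135,50],
  [-25,-170,50],
  [-25,-205,50],
  [-22,-240,50],
  [-18,-275,50],
  [-14,-310,50],
  [-11,-340,50],
  [-11,-358,50],
], turn=[0,0,0,0,0,0,0,0,0,0,0,0], grip=[0.5,0.5,0.5,0.5,0.5,0.5,0.5,0.5,0.5,0.5,0.5,0.5])

```text
t: 10.33
tcp_pos: [447.4, -2.2, 272.5]
tool_rot: [-0.3, 1.568, 3.074]
ft_force: [0.6, -1.1, 0.6]
gripper_width: 70.7
```

>>> carry_out([
  [0,0,0],
  [0,0,-15],
  [0,0,-30],
  [0,0,-45],
], turn=[0,0,0,0], grip=[0.5,0.5,0.5,0.5])

```text
t: 10.67
tcp_pos: [447.4, 1.1, 227.6]
tool_rot: [-0.696, 1.569, 2.681]
ft_force: [0.6, 0.5, -0.0]
gripper_width: 70.4
```

Run:
```python
from h import *
from station import telemetry
o=telemetry.get_obs();print(o["tcp_pos"],o["gripper_width"],o["ft_force"],o["joint_pos"].round(2))
s=snap("scene");crop(s,240,120,380,260,4,"pics/s6.png")
p=pickle.load(open("/tmp/scene0.pkl","rb"))
print([((proj(s,[449.2,1,z])[0]-[240,120])*4).round() for z in (160,210)])
```

```text
[447.44685535   1.06216595 227.59741682] 70.42545566511748 [ 0.56325263  0.52439588 -0.03272705] [-0.25 -0.26  2.04  0.    1.36  1.08]
[array([309., 375.]), array([312., 325.])]
```

View pics/s6.png

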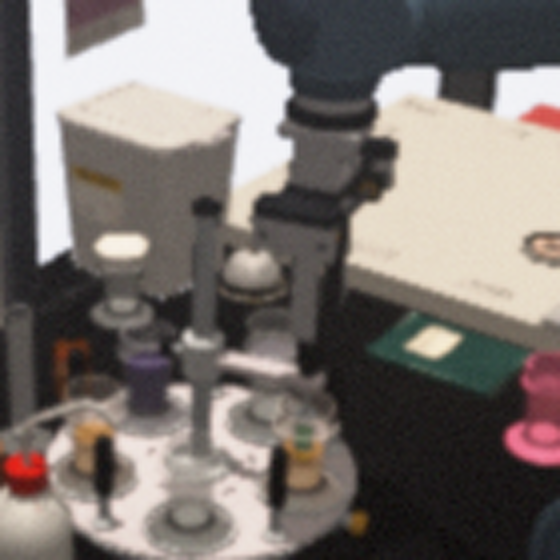

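>>> carry_out([
  [2,0,-15],
  [2,0,-28],
  [2,0,-38],
  [2,0,-44],
  [2,0,-47],
  [2,0,-47],
], turn=[0,0,0,0,0,0], grip=[0.5,0.5,0.5,0.5,0.5,0.5])

```text
t: 11.22
tcp_pos: [449.6, 0.6, 181.8]
tool_rot: [-0.576, 1.569, 2.801]
ft_force: [0.0, 0.7, -0.1]
gripper_width: 70.4
```

>>> carry_out([
  [0,0,0],
  [0,0,0],
  [0,0,0],
  [0,0,0],
  [0,0,0],
  [0,0,0],
  [0,0,0],
  [0,0,0],
  [0,0,0],
], turn=[0,0,0,0,0,0,0,0,0], grip=[-1,-1,-1,-1,-1,-1,-1,-1,-1], grip_force=35)

```text
t: 11.97
tcp_pos: [449.8, 1.1, 182.5]
tool_rot: [-1.58, 1.569, 1.796]
ft_force: [-0.8, 4.1, 1.8]
gripper_width: 23.5
```

>>> carry_out([
  [0,0,5],
  [0,0,14],
  [0,0,24],
  [0,0,34],
  [0,0,44],
  [0,0,54],
  [0,0,64],
  [0,0,74],
  [0,0,83],
  [0,0,91],
  [0,0,97],
  [0,0,100],
], turn=[0,0,0,0,0,0,0,0,0,0,0,0], grip=[-1,-1,-1,-1,-1,-1,-1,-1,-1,-1,-1,-1])

```text
t: 12.97
tcp_pos: [449.8, 1.1, 281.2]
tool_rot: [-1.433, 1.569, 1.943]
ft_force: [2.9, 4.4, -8.8]
gripper_width: 23.6
```

>>> carry_out([
  [0,0,1],
  [0,0,2],
  [0,0,3],
  [0,0,4],
  [0,0,4],
], turn=[0,0,0,0,0], grip=[-1,-1,-1,-1,-1])

```text
t: 13.38
tcp_pos: [449.8, 1.1, 284.7]
tool_rot: [-1.356, 1.568, 2.02]
ft_force: [3.5, 3.7, -6.9]
gripper_width: 23.8
```

>>> carry_out([
  [0,0,1],
  [0,0,2],
  [0,0,3],
  [0,0,3],
  [0,0,3],
], turn=[0,0,0,0,0], grip=[-1,-1,-1,-1,-1])

```text
t: 13.8
tcp_pos: [449.7, 1.1, 285.9]
tool_rot: [-1.212, 1.568, 2.164]
ft_force: [7.1, 3.0, -14.7]
gripper_width: 23.5
```

The head is at its upper stop, since the force has risen to 15 N with no further travel. I'm releasing it and withdrawing upward.

>>> carry_out([
  [0,0,-2],
  [0,0,-2],
  [0,0,-2],
  [0,0,-2],
  [0,0,-2],
  [0,0,-2],
  [0,0,15],
  [0,0,35],
  [0,0,50],
  [0,0,55],
], turn=[0,0,0,0,0,0,0,0,0,0], grip=[0.3,0.3,0.3,0.3,0.3,0.3,0.3,0.3,0.3,0.3])

```text
t: 14.63
tcp_pos: [450.9, -0.0, 347.5]
tool_rot: [2.61, 1.566, -0.298]
ft_force: [0.6, -0.8, 0.4]
gripper_width: 60.9
```

Run:
```python
from h import *
from station import telemetry
o=telemetry.get_obs();print(o["tcp_pos"],o["gripper_width"],o["ft_force"],o["joint_pos"].round(2))
s=snap("scene");crop(s,220,90,380,260,4,"pics/s7.png")
C=cloud(s)
```

```text
[ 4.50937936e+02 -3.00825581e-02  3.47460276e+02] 60.87466019755108 [ 0.56315949 -0.79282253  0.36800191] [-0.25 -0.33  1.88 -0.    1.59  1.08]
```

View pics/s7.png

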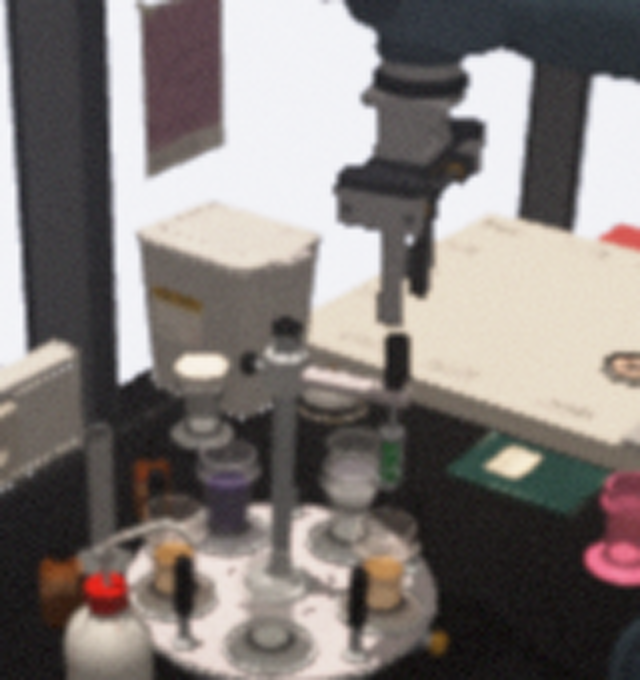

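Run:
```python
from h import *
for n in("scene","top"):
    s=snap(n);C=cloud(s).reshape(-1,3);hsv=cv2.cvtColor(s["frame"],cv2.COLOR_RGB2HSV).reshape(-1,3)
    m=(C[:,0]>100)&(C[:,0]<560)&(abs(C[:,1])<150)&(C[:,2]>380)
    P=C[m]
    for x in range(100,560,50):
        q=P[(P[:,0]>=x)&(P[:,0]<x+50)]
        if len(q)>5: print(n,x,len(q),"y",np.percentile(q[:,1],[2,98]).round(),"z",np.percentile(q[:,2],[2,98]).round())
```

```text
scene 100 897 y [ 85. 140.] z [599. 692.]
scene 150 796 y [ 72. 128.] z [593. 685.]
scene 200 668 y [ 64. 115.] z [587. 678.]
scene 250 561 y [ 53. 100.] z [582. 669.]
scene 300 550 y [28. 85.] z [579. 660.]
scene 350 562 y [-32.  82.] z [455. 654.]
scene 400 1687 y [-77.  85.] z [393. 656.]
scene 450 544 y [-70.  90.] z [390. 655.]
scene 500 7 y [39. 44.] z [609. 628.]
top 100 1144 y [ 29. 130.] z [649. 691.]
top 150 2011 y [ 21. 120.] z [645. 687.]
top 200 1885 y [  8. 107.] z [638. 680.]
top 250 2710 y [-0. 90.] z [ 633. 1538.]
top 300 1786 y [-24.  80.] z [626. 662.]
top 350 988 y [-39.  77.] z [604. 655.]
top 400 2411 y [-80.  78.] z [452. 657.]
top 450 1325 y [-83.  82.] z [471. 657.]
```

The head is up: basket at crop px (390,455), well above the jars. I'm moving round to the right side, behind the right-hand post, with the fingers closing.

>>> carry_out([
  [10,-5,0],
  [30,-15,0],
  [50,-25,0],
  [70,-35,0],
  [90,-45,0],
  [110,-55,0],
  [130,-65,0],
  [150,-75,0],
  [165,-85,0],
  [180,-90,0],
  [188,-90,0],
  [190,-90,0],
], turn=[7,14,21,28,35,42,49,56,63,70,77,84], grip=[-1,-1,-1,-1,-1,-1,-1,-1,-1,-1,-1,-1], grip_force=20)

```text
t: 15.78
tcp_pos: [640.4, -90.1, 341.7]
tool_rot: [-2.019, 1.567, 2.829]
ft_force: [-0.2, 0.7, 0.8]
gripper_width: 0.1
```

>>> carry_out([
  [0,0,0],
  [0,0,-20],
  [0,0,-50],
  [0,0,-80],
  [0,0,-110],
  [0,0,-140],
  [0,0,-170],
  [0,0,-190],
  [0,0,-195],
  [0,0,-195],
], turn=[7,14,21,28,35,35,35,35,35,35], grip=[-1,-1,-1,-1,-1,-1,-1,-1,-1,-1])

```text
t: 16.62
tcp_pos: [638.0, -89.1, 146.2]
tool_rot: [-2.614, 1.565, 2.839]
ft_force: [0.3, 0.4, 0.9]
gripper_width: 0.5
```

Run:
```python
from h import *
from station import telemetry
o=telemetry.get_obs();M=R.from_euler("xyz",o["tool_rot"]).as_matrix()
print(o["tcp_pos"],np.degrees(np.arctan2(M[1,1],M[0,1])),o["gripper_width"],o["ft_force"],o["joint_pos"].round(2))
s=snap("scene");crop(s,220,90,380,260,4,"pics/s8.png")
t=snap("top");crop(t,200,140,400,290,4,"pics/t8.png")
```

```text
[638.01701601 -89.13621086 146.19022817] 42.42185321611375 0.5460943895301198 [0.28369094 0.3520283  0.92499696] [-0.31  0.3   1.62 -0.    1.22 -1.05]
```

View pics/s8.png

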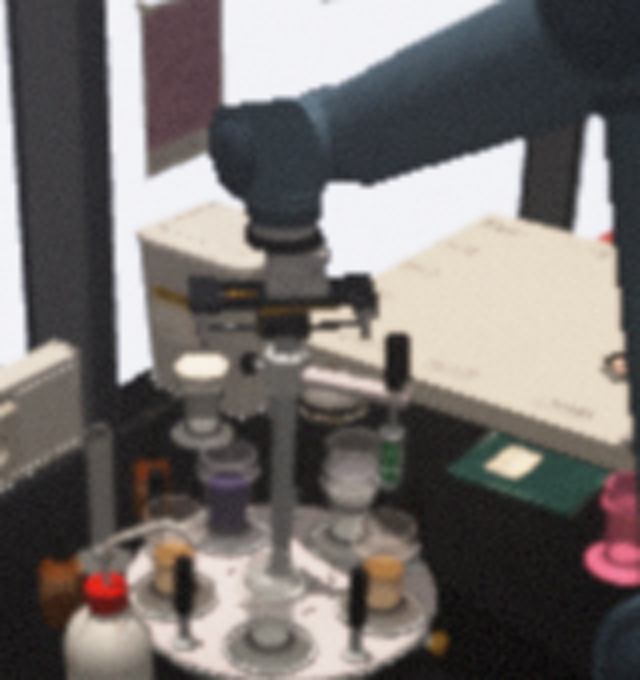

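View pics/t8.png

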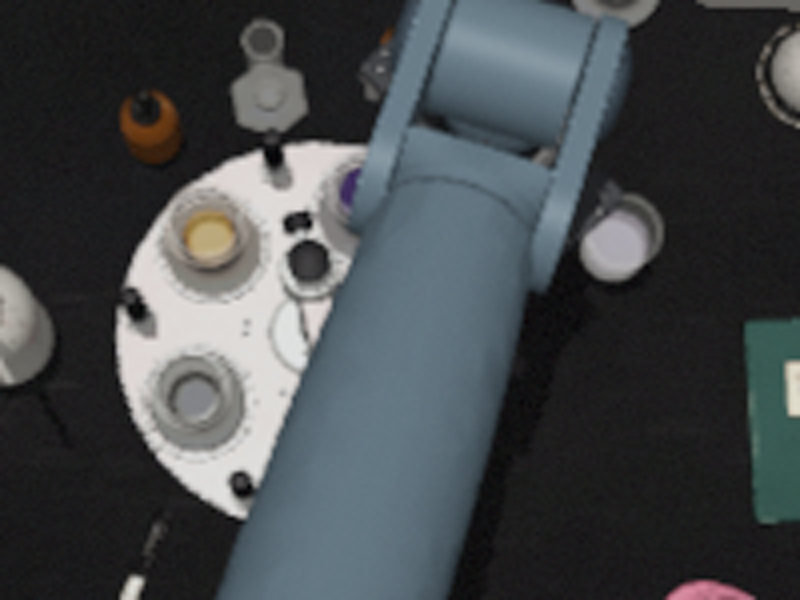

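>>> carry_out([
  [2,11,0],
  [2,11,-10],
  [2,11,-25],
  [2,11,-40],
  [2,11,-50],
  [2,11,-50],
], turn=[0,0,0,0,0,0], grip=[-1,-1,-1,-1,-1,-1])

```text
t: 17.22
tcp_pos: [640.6, -78.0, 97.0]
tool_rot: [-2.604, 1.567, 2.849]
ft_force: [-0.1, 0.1, -1.1]
gripper_width: 0.2
```

Run:
```python
import numpy as np
S=np.array([547.5,24.5]);r=135
from station import telemetry
o=telemetry.get_obs();print(o["tcp_pos"],o["ft_force"]);p=o["tcp_pos"][:2]
a0=np.degrees(np.arctan2(*(p-S)[::-1]));print(a0,np.hypot(*(p-S)))
for a in np.arange(-50,-115,-5):
    q=S+r*np.array([np.cos(np.radians(a)),np.sin(np.radians(a))]);print(a,(q-p).round(),round(a-a0))
```

```text
[640.61641396 -77.96609477  97.01460231] [-0.11951573  0.08310152 -1.06828524]
-47.73689986479725 138.45565039177004
-50 [-6. -1.] -2
-55 [-16.  -8.] -7
-60 [-26. -14.] -12
-65 [-36. -20.] -17
-70 [-47. -24.] -22
-75 [-58. -28.] -27
-80 [-70. -30.] -32
-85 [-81. -32.] -37
-90 [-93. -33.] -42
-95 [-105.  -32.] -47
-100 [-117.  -30.] -52
-105 [-128.  -28.] -57
-110 [-139.  -24.] -62
```

>>> carry_out([
  [-6,-1,0],
  [-11,-5,0],
  [-16,-8,0],
  [-21,-11,0],
  [-26,-14,0],
  [-31,-17,0],
  [-36,-20,0],
  [-41,-22,0],
  [-47,-24,0],
  [-52,-26,0],
  [-58,-28,0],
  [-64,-29,0],
], turn=[-2,-4,-7,-9,-12,-14,-17,-19,-22,-24,-27,-29], grip=[-1,-1,-1,-1,-1,-1,-1,-1,-1,-1,-1,-1])

```text
t: 18.22
tcp_pos: [580.6, -106.7, 100.4]
tool_rot: [1.537, 1.563, 0.197]
ft_force: [9.1, 4.1, -6.9]
gripper_width: 0.5
```

Run:
```python
from h import *
from station import telemetry
o=telemetry.get_obs();print(o["tcp_pos"],o["ft_force"])
s=snap("scene");crop(s,220,90,380,260,4,"pics/s9.png")
t=snap("top");crop(t,200,140,400,290,4,"pics/t9.png")
```

```text
[ 580.60826023 -106.66370353  100.39224272] [ 9.08819461  4.06536967 -6.8815663 ]
```

View pics/t9.png

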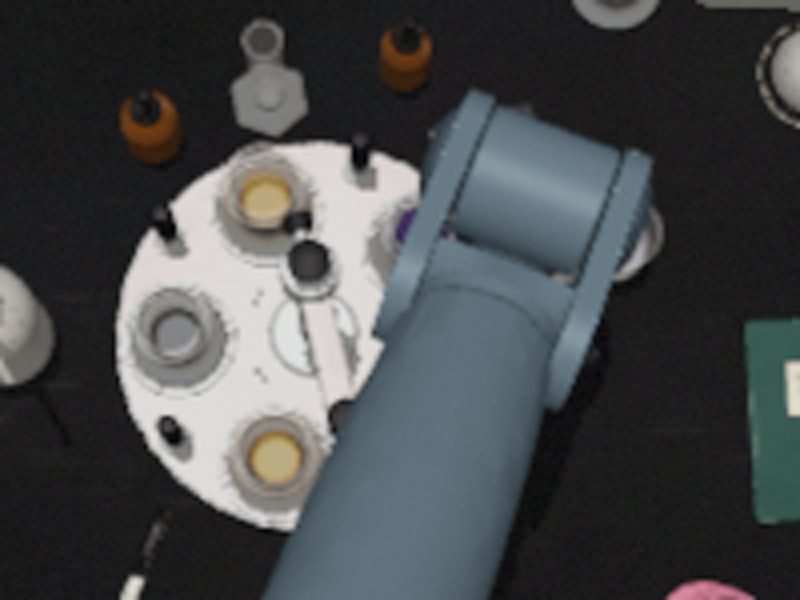

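View pics/s9.png

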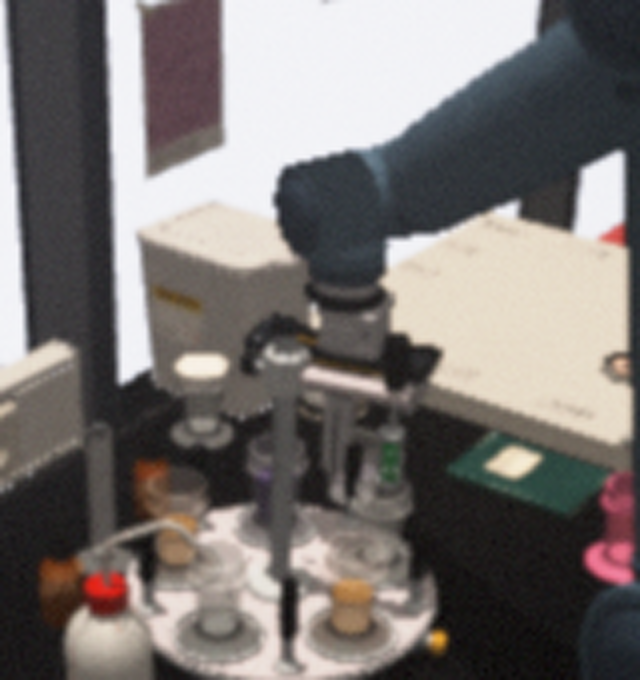

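>>> carry_out([
  [-6,-1,0],
  [-12,-2,0],
  [-17,-3,0],
  [-23,-4,0],
  [-29,-4,0],
  [-35,-4,0],
  [-41,-3,0],
  [-47,-2,0],
  [-53,-1,0],
  [-53,-1,0],
  [-53,-1,0],
  [-53,-1,0],
], turn=[-3,-5,-8,-10,-13,-15,-18,-20,-23,-23,-23,-23], grip=[-1,-1,-1,-1,-1,-1,-1,-1,-1,-1,-1,-1])

```text
t: 19.32
tcp_pos: [525.5, -108.8, 100.0]
tool_rot: [1.354, 1.57, -0.382]
ft_force: [-0.0, -0.3, 0.0]
gripper_width: 0.6
```

Run:
```python
from h import *
from station import telemetry
o=telemetry.get_obs();print(o["tcp_pos"],o["ft_force"])
s=snap("scene");crop(s,220,90,380,260,4,"pics/s10.png")
t=snap("top");crop(t,200,140,400,290,4,"pics/t10.png")
```

```text
[ 525.52594826 -108.84592871  100.0168233 ] [-0.0226067  -0.30283296  0.01868174]
```

View pics/t10.png

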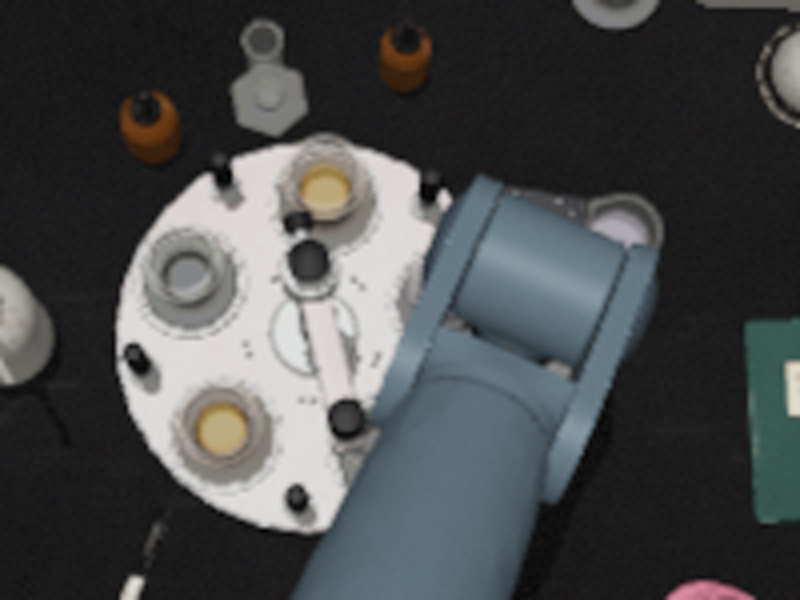

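View pics/s10.png

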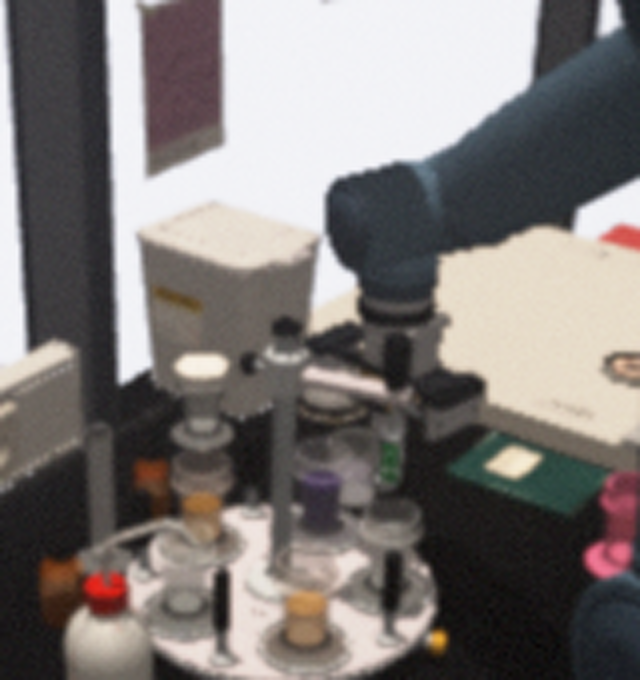

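>>> carry_out([
  [-5,-38,0],
  [-5,-45,0],
  [-5,-45,20],
  [-5,-45,50],
  [-5,-45,50],
  [-5,-45,50],
  [-5,-45,50],
  [-5,-45,50],
], turn=[0,0,0,0,0,0,0,0], grip=[-1,-1,-1,-1,-1,-1,-1,-1])

```text
t: 20.08
tcp_pos: [519.3, -153.2, 148.1]
tool_rot: [-1.914, 1.568, 2.631]
ft_force: [0.1, -0.2, -0.5]
gripper_width: 0.3
```

Run:
```python
from h import *
from station import telemetry
o=telemetry.get_obs();print(o["tcp_pos"],o["ft_force"])
s=snap("scene");crop(s,220,90,380,260,4,"pics/s11.png")
t=snap("top");crop(t,200,140,400,290,4,"pics/t11.png")
```

```text
[ 519.27247561 -153.17047935  148.0888454 ] [ 0.07682946 -0.20343895 -0.46195178]
```

View pics/t11.png

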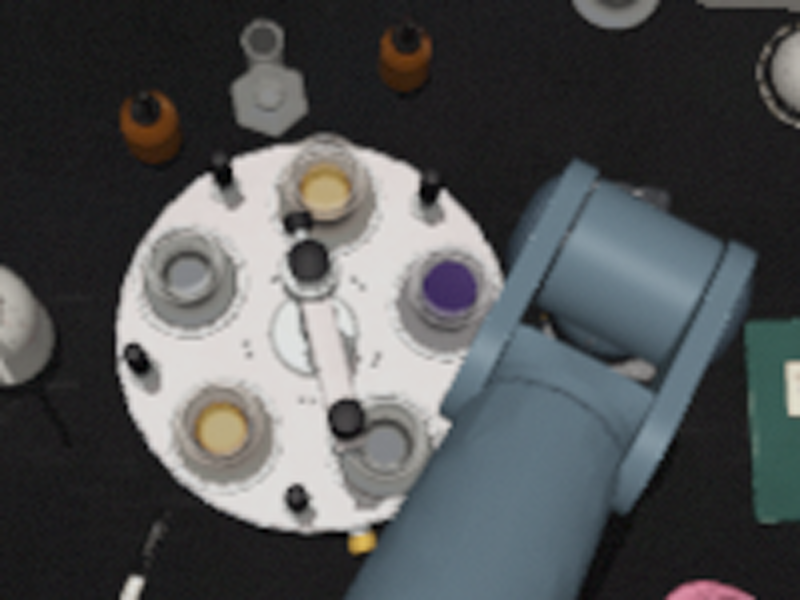

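View pics/s11.png

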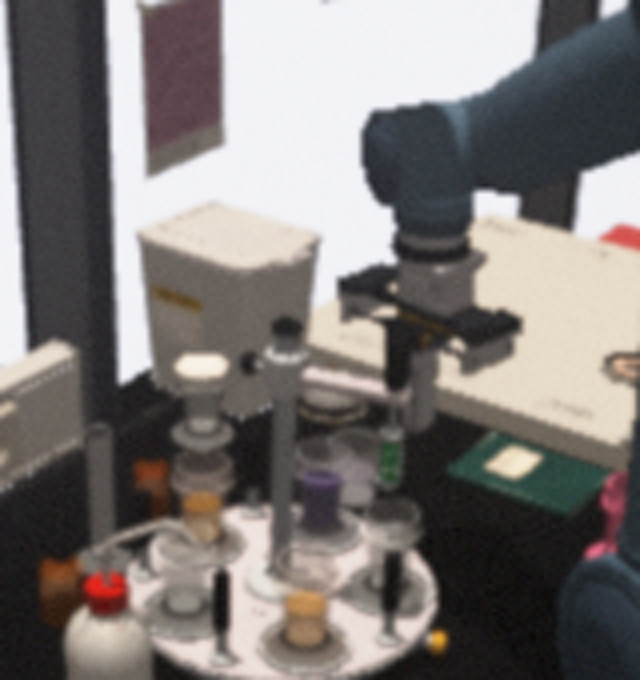

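```bash
cat > ang.py <<'E'
from h import *
S=np.array([547.5,24.5])
def posts(t):
    V=cv2.cvtColor(t["frame"],cv2.COLOR_RGB2HSV)[:,:,2]
    m=(V<75).astype(np.uint8)
    # annulus mask at z=130
    v,u=np.mgrid[0:420,0:560]; P=plane(t,np.c_[u.ravel(),v.ravel()],130)[:,:2]
    r=np.hypot(*(P-S).T).reshape(420,560); m[(r<114)|(r>140)]=0
    n,l,st,c=cv2.connectedComponentsWithStats(m)
    for i in range(1,n):
        if st[i,4]>12:
            p=plane(t,[c[i]],130)[0,:2]-S; print(c[i].round(1),st[i,4],"r",np.hypot(*p).round(1),"az",np.degrees(np.arctan2(p[1],p[0])).round(1))
E
python3 - <<'E'
from ang import *
posts(pickle.load(open("/tmp/top0.pkl","rb")));print();posts(snap("top"))
E
```

```text
[274.9 187.3] 661 r 86.9 az 5.5
[312.2 248.8] 31 r 128.4 az -132.4
[260.1 261.2] 25 r 130.0 az 158.5

[275.3 184.1] 607 r 96.1 az 4.3
[233.9 229.6] 36 r 125.9 az 105.6
[273.9 264.5] 24 r 130.4 az 175.7
```

The disc has turned 52°: the front post has gone from az -132.4° to 175.7°. It then stopped short of the station and did not draw in, so I'll re-engage the same post and push further.

>>> carry_out([
  [4,0,-20],
  [8,5,-50],
  [8,22,-50],
  [7,44,-50],
  [3,44,-50],
  [-1,45,-50],
  [-6,46,-50],
  [-11,48,-50],
  [-16,50,-50],
  [-21,52,-50],
], turn=[0,0,0,0,0,0,0,0,0,0], grip=[-1,-1,-1,-1,-1,-1,-1,-1,-1,-1])

```text
t: 21.07
tcp_pos: [498.9, -102.4, 100.0]
tool_rot: [1.204, 1.569, -0.535]
ft_force: [1.4, -0.1, -0.6]
gripper_width: 0.7
```

Run:
```python
from ang import *
from station import telemetry
o=telemetry.get_obs();print(o["tcp_pos"],o["ft_force"])
t=snap("top");posts(t);crop(t,200,140,400,290,4,"pics/t12.png")
```

```text
[ 498.91089986 -102.35522647   99.96697047] [ 1.44809884 -0.08884758 -0.57345607]
[271.  185.8] 620 r 93.1 az 12.0
[318.9 235.2] 23 r 123.6 az -113.3
[267.  263.1] 27 r 129.5 az 167.2
```

View pics/t12.png

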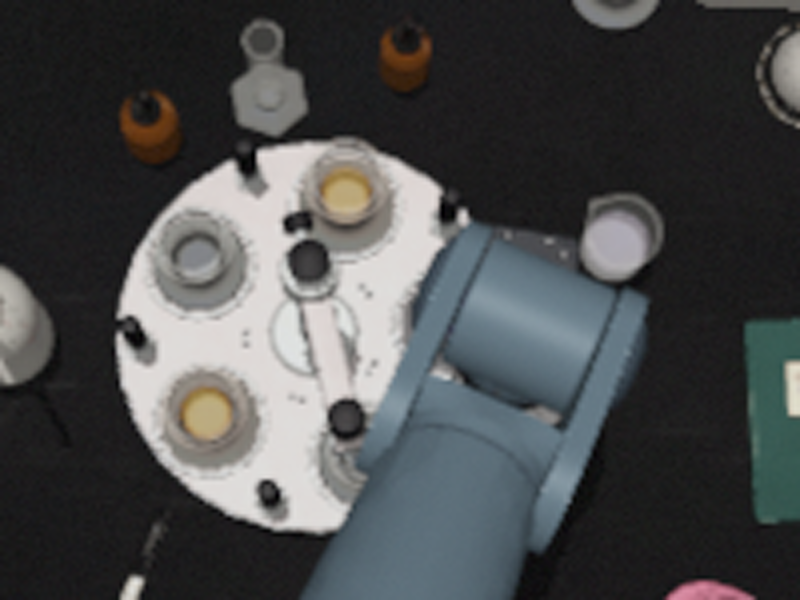

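Run:
```python
from ang import *
from station import telemetry
for i in range(6):
    t=snap("top")
    if i in(0,5): posts(t)
print(telemetry.get_obs()["t"],telemetry.get_obs()["ft_force"])
```

```text
[271.1 185.8] 627 r 93.0 az 11.9
[320. 236.] 26 r 127.2 az -113.6
[266.2 263.1] 26 r 130.0 az 166.2
[271.  185.5] 620 r 93.8 az 11.9
[318.9 235.1] 22 r 123.5 az -113.2
[265.2 262.9] 25 r 130.1 az 165.0
21.4167 [ 0.32236544  0.12434196 -0.30976715]
```

>>> carry_out([
  [-2,-25,0],
  [-2,-45,0],
  [-2,-45,0],
  [-2,-45,0],
  [-2,-45,0],
  [-2,-45,0],
], turn=[0,0,0,0,0,0], grip=[-1,-1,-1,-1,-1,-1])

```text
t: 21.92
tcp_pos: [496.8, -145.9, 99.2]
tool_rot: [-2.128, 1.57, 2.418]
ft_force: [-0.7, 0.0, -0.4]
gripper_width: 0.5
```

Run:
```python
from ang import *
from station import telemetry
t=snap("top");posts(t);crop(t,200,140,400,290,4,"pics/t13.png")
s=snap("scene");crop(s,220,90,380,260,4,"pics/s13.png")
print(telemetry.get_obs()["t"],telemetry.get_obs()["tcp_pos"],telemetry.get_obs()["ft_force"])
```

```text
[273.5 186.3] 653 r 90.2 az 7.8
[265.  262.8] 25 r 130.0 az 164.8
22.0167 [ 496.91544688 -145.90088862   99.30346337] [ 0.03949275 -0.03809444  0.2982838 ]
```

View pics/t13.png

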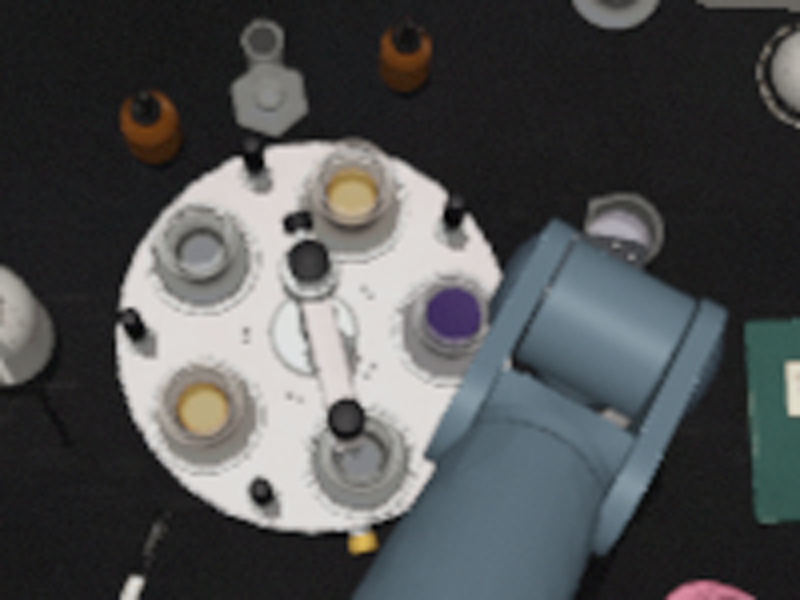

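View pics/s13.png

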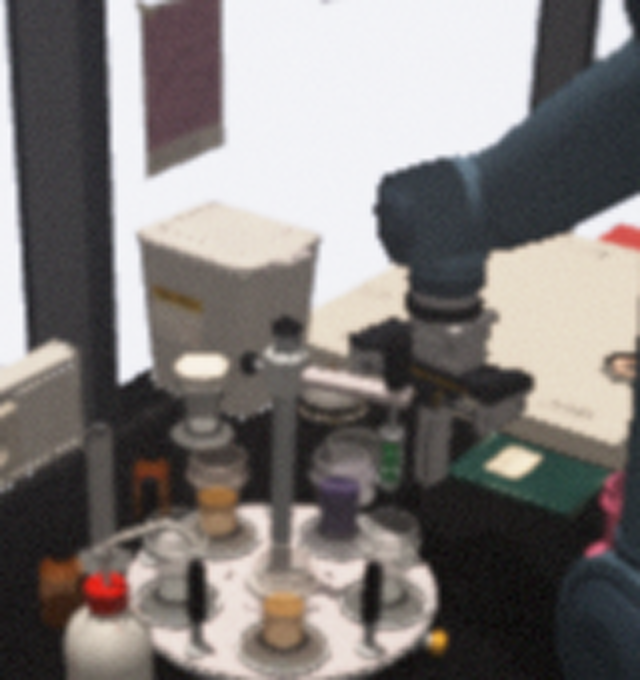

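The disc has turned about 65° in total and stays where it is left, so the detent draw is weak here. I'll push the next post round, and the violet jar can be positioned by camera if needed. I'm moving behind the next post, now at top px (314,194).

>>> carry_out([
  [0,0,20],
  [0,0,50],
  [35,0,50],
  [70,5,50],
  [105,10,50],
  [135,20,50],
  [155,40,50],
  [158,65,50],
  [157,82,50],
  [157,82,50],
  [157,82,50],
  [157,82,50],
], turn=[0,5,10,16,22,28,34,40,45,50,50,50], grip=[-1,-1,-1,-1,-1,-1,-1,-1,-1,-1,-1,-1])

```text
t: 23.02
tcp_pos: [653.9, -64.1, 149.3]
tool_rot: [-2.258, 1.571, -3.125]
ft_force: [-0.9, 0.4, 0.3]
gripper_width: 0.7
```

Run:
```python
from ang import *
from station import telemetry
o=telemetry.get_obs();p=o["tcp_pos"];print(o["t"],p,o["ft_force"])
d=p[:2]-S;print("r,az",np.hypot(*d),np.degrees(np.arctan2(d[1],d[0])))
t=snap("top");posts(t);crop(t,200,140,400,290,4,"pics/t14.png")
```

```text
23.0167 [653.91189778 -64.10510809 149.33655739] [-0.92752094  0.36225323  0.28503393]
r,az 138.47150308971578 -39.7828518971943
[249.4 188.4] 372 r 115.5 az 43.8
[326.3 211.4] 35 r 136.1 az -82.4
[315.6 244.5] 36 r 128.1 az -125.6
```

View pics/t14.png

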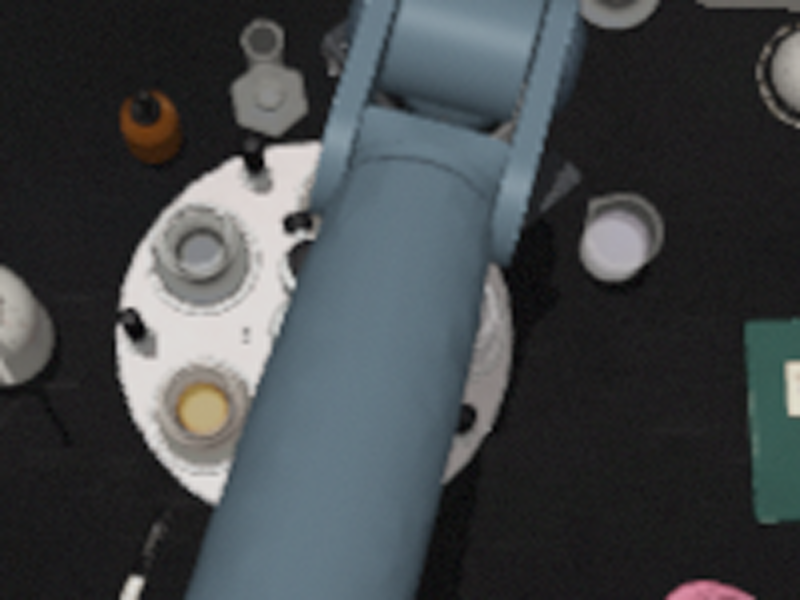

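>>> carry_out([
  [0,0,-15],
  [0,0,-30],
  [0,0,-45],
  [0,0,-51],
  [0,0,-51],
], turn=[0,0,0,0,0], grip=[-1,-1,-1,-1,-1])

```text
t: 23.48
tcp_pos: [651.8, -64.4, 94.6]
tool_rot: [-2.548, 1.565, 2.87]
ft_force: [-0.6, 0.0, 0.4]
gripper_width: 0.2
```

Run:
```python
import numpy as np
S=np.array([547.5,24.5]);r=136
from station import telemetry
o=telemetry.get_obs();print(o["tcp_pos"],o["ft_force"]);p=o["tcp_pos"][:2]
for a in np.arange(-42,-127,-3):
    q=S+r*np.array([np.cos(np.radians(a)),np.sin(np.radians(a))]);print(a,(q-p).round(1))
```

```text
[651.79796556 -64.40183309  94.5938964 ] [-0.6328659   0.0245326   0.42192485]
-42 [-3.2 -2.1]
-45 [-8.1 -7.3]
-48 [-13.3 -12.2]
-51 [-18.7 -16.8]
-54 [-24.4 -21.1]
-57 [-30.2 -25.2]
-60 [-36.3 -28.9]
-63 [-42.6 -32.3]
-66 [-49.  -35.3]
-69 [-55.6 -38.1]
-72 [-62.3 -40.4]
-75 [-69.1 -42.5]
-78 [-76.  -44.1]
-81 [-83.  -45.4]
-84 [-90.1 -46.4]
-87 [-97.2 -46.9]
-90 [-104.3  -47.1]
-93 [-111.4  -46.9]
-96 [-118.5  -46.4]
-99 [-125.6  -45.4]
-102 [-132.6  -44.1]
-105 [-139.5  -42.5]
-108 [-146.3  -40.4]
-111 [-153.   -38.1]
-114 [-159.6  -35.3]
-117 [-166.   -32.3]
-120 [-172.3  -28.9]
-123 [-178.4  -25.2]
-126 [-184.2  -21.1]
```

>>> carry_out([
  [-3,-2,0],
  [-8,-7,0],
  [-13,-12,0],
  [-19,-17,0],
  [-24,-21,0],
  [-30,-25,0],
  [-36,-29,0],
  [-43,-32,0],
  [-49,-35,0],
  [-56,-38,0],
  [-62,-40,0],
  [-69,-42,0],
], turn=[-2,-4,-6,-8,-11,-13,-15,-18,-20,-22,-24,-26], grip=[-1,-1,-1,-1,-1,-1,-1,-1,-1,-1,-1,-1])

```text
t: 24.48
tcp_pos: [586.5, -105.4, 98.7]
tool_rot: [1.811, 1.565, 0.488]
ft_force: [9.0, 7.5, -4.9]
gripper_width: 0.5
```

Run:
```python
from ang import *
from station import telemetry
o=telemetry.get_obs();p=o["tcp_pos"];print(o["t"],p,o["ft_force"])
d=p[:2]-S;print("r,az",np.hypot(*d),np.degrees(np.arctan2(d[1],d[0])))
t=snap("top");posts(t);crop(t,200,140,400,290,4,"pics/t15.png")
```

```text
24.4833 [ 586.47043076 -105.43257476   98.65575306] [ 9.03820968  7.45820946 -4.92599689]
r,az 135.6509065895325 -73.30453506497007
[263.4 182.8] 506 r 107.5 az 22.3
[317.3 196.2] 28 r 126.1 az -61.0
[244.  249.2] 33 r 127.7 az 133.8
```

View pics/t15.png

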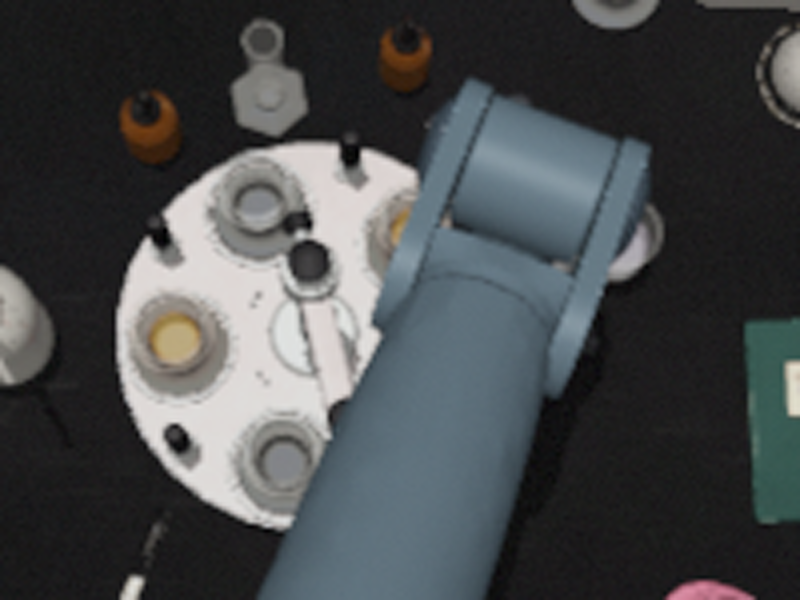

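>>> carry_out([
  [-7,-2,0],
  [-14,-3,0],
  [-21,-4,0],
  [-28,-5,0],
  [-35,-5,0],
  [-41,-5,0],
  [-46,-5,0],
  [-51,-4,0],
  [-56,-3,0],
  [-61,-2,0],
  [-66,-1,0],
  [-71,0,0],
], turn=[-3,-5,-7,-9,-11,-13,-15,-17,-19,-21,-22,-23], grip=[-1,-1,-1,-1,-1,-1,-1,-1,-1,-1,-1,-1])

```text
t: 25.53
tcp_pos: [514.2, -107.1, 99.0]
tool_rot: [1.327, 1.569, -0.395]
ft_force: [2.2, -0.9, 0.7]
gripper_width: 0.2
```

Run:
```python
from ang import *
from station import telemetry
o=telemetry.get_obs();p=o["tcp_pos"];print(o["t"],p,o["ft_force"])
d=p[:2]-S;print("r,az",np.hypot(*d),np.degrees(np.arctan2(d[1],d[0])))
t=snap("top");posts(t);crop(t,200,140,400,290,4,"pics/t16.png")
```

```text
25.5333 [ 514.15242437 -107.10586073   99.00954583] [ 2.17402988 -0.87871332  0.69183939]
r,az 135.7651036892868 -104.21889071712454
[270.7 182.7] 564 r 101.9 az 11.4
[233.4 227.8] 34 r 125.8 az 103.2
[321.9 228.2] 24 r 125.5 az -103.5
[272.1 264.2] 25 r 129.8 az 173.4
```

View pics/t16.png

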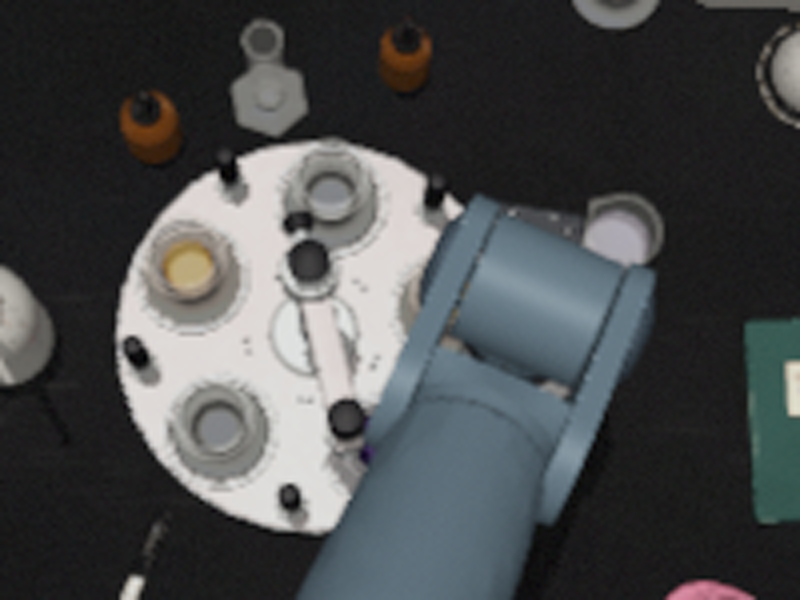

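>>> carry_out([
  [-3,1,0],
  [-6,2,0],
  [-9,3,0],
  [-12,4,0],
  [-15,5,0],
  [-18,6,0],
  [-20,7,0],
  [-22,8,0],
  [-23,9,0],
  [-23,9,0],
], turn=[0,0,0,0,0,0,0,0,0,0], grip=[-1,-1,-1,-1,-1,-1,-1,-1,-1,-1])

```text
t: 26.42
tcp_pos: [490.4, -97.5, 98.3]
tool_rot: [-1.639, 1.57, 2.924]
ft_force: [0.3, -0.1, 0.4]
gripper_width: 0.6
```

Run:
```python
from ang import *
from station import telemetry
o=telemetry.get_obs();p=o["tcp_pos"];print(o["t"],p,o["ft_force"])
d=p[:2]-S;print("r,az",np.hypot(*d),np.degrees(np.arctan2(d[1],d[0])))
t=snap("top");posts(t);t=snap("top");posts(t);crop(t,200,140,400,290,4,"pics/t17.png")
```

```text
26.4167 [490.38046857 -97.47477497  98.26091813] [ 0.31536181 -0.14993678  0.41755007]
r,az 134.6866236886139 -115.09320905067001
[272.7 185.9] 649 r 91.7 az 9.0
[317.4 238.9] 25 r 124.3 az -118.4
[263.7 262.2] 29 r 129.3 az 163.0
[272.6 186. ] 648 r 91.6 az 9.2
[318.1 239.1] 27 r 126.3 az -118.2
[263.8 262.3] 27 r 129.5 az 163.1
```

View pics/t17.png

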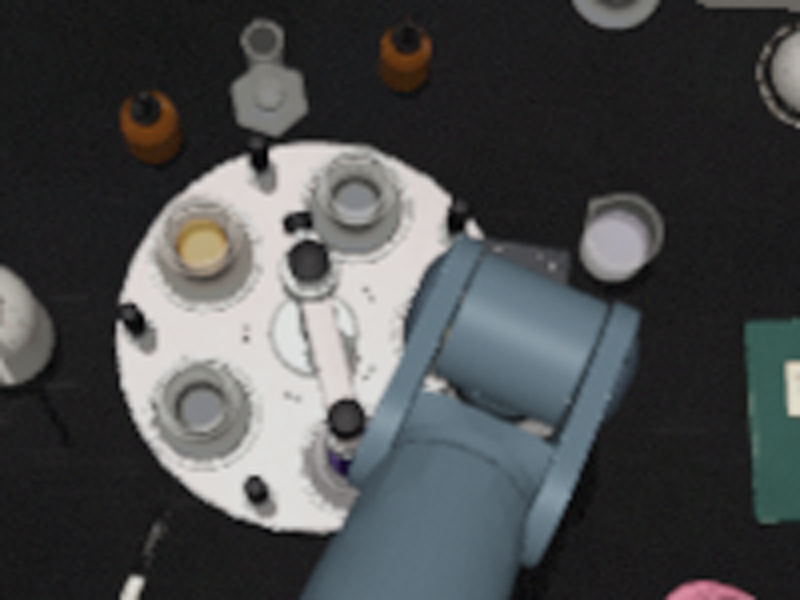

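>>> carry_out([
  [-1.5,0.5,0],
  [-2.5,1,0],
  [-3.5,1.5,0],
  [-4.5,2,0],
  [-5.5,2.5,0],
  [-6.5,3,0],
  [-7.5,3.5,0],
  [-8.5,4,0],
  [-8.5,4,0],
], turn=[0,0,0,0,0,0,0,0,0], grip=[-1,-1,-1,-1,-1,-1,-1,-1,-1])

```text
t: 27.27
tcp_pos: [482.1, -93.5, 98.4]
tool_rot: [-1.831, 1.57, 2.732]
ft_force: [0.2, -0.4, 0.5]
gripper_width: 0.5
```

Run:
```python
from ang import *
from station import telemetry
o=telemetry.get_obs();p=o["tcp_pos"];print(o["t"],p,o["ft_force"])
d=p[:2]-S;print("r,az",np.hypot(*d),np.degrees(np.arctan2(d[1],d[0])))
t=snap("top");posts(t);t=snap("top");posts(t);crop(t,200,140,400,290,4,"pics/t18.png")
```

```text
27.2667 [482.09715569 -93.49813463  98.38389837] [ 0.22734137 -0.35259859  0.47627396]
r,az 134.91142212507208 -118.99829515738003
[274.  185.7] 660 r 91.8 az 6.7
[316.3 242.9] 32 r 127.4 az -123.5
[261.2 261.5] 26 r 129.8 az 159.8
[273.9 185.8] 662 r 91.5 az 7.0
[316.4 242.9] 32 r 127.7 az -123.4
[261.1 261.4] 27 r 129.7 az 159.8
```

>>> carry_out([
  [-1,0.5,0],
  [-2,1,0],
  [-3,1.5,0],
  [-3,1.5,0],
  [-3,1.5,0],
  [0,-15,0],
  [0,-40,0],
  [0,-70,10],
  [0,-90,40],
  [0,-110,80],
  [0,-130,110],
  [0,-140,140],
], turn=[0,0,0,0,0,0,0,0,0,0,0,0], grip=[-1,-1,-1,-1,-1,-1,-1,-1,-1,-1,-1,-1])

```text
t: 28.37
tcp_pos: [482.2, -235.5, 240.5]
tool_rot: [0.749, 1.57, -0.973]
ft_force: [0.6, -0.3, -0.7]
gripper_width: 0.5
```

Run:
```python
from ang import *
from station import telemetry
o=telemetry.get_obs();p=o["tcp_pos"];print(o["t"],p,o["ft_force"],o["joint_pos"].round(2))
t=snap("top");posts(t);crop(t,200,140,400,290,4,"pics/t19.png")
s=snap("scene");crop(s,220,90,380,260,4,"pics/s19.png")
```

```text
28.3667 [ 482.24389396 -235.51009548  240.5253951 ] [ 0.58929345 -0.33197575 -0.73890267] [-0.67 -0.04  1.82 -0.    1.36 -0.51]
[275.4 187. ] 694 r 87.8 az 4.5
[312.3 248.8] 32 r 128.5 az -132.3
[288.6 258.4] 16 r 116.9 az -165.1
[260.3 261.1] 29 r 129.6 az 158.7
```

View pics/t19.png

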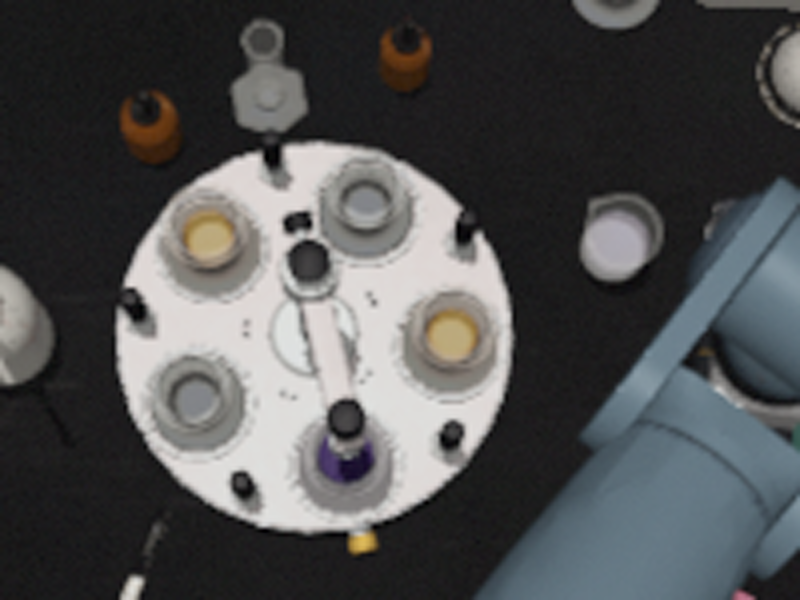

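View pics/s19.png

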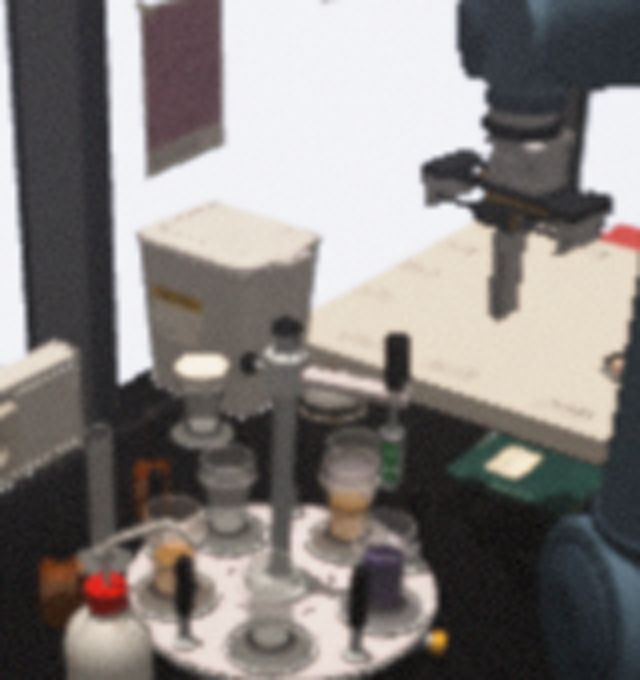

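The carousel is centred: posts at 158.7° and -132.3°, against 158.5° and -132.4° at the start. The violet jar is under the basket at top px (287,254). Next I'm regrasping the handle.

>>> carry_out([
  [0,0,40],
  [0,0,80],
  [0,15,108],
  [-4,45,108],
  [-8,80,108],
  [-12,115,108],
  [-18,150,108],
  [-24,185,108],
  [-30,215,108],
  [-32,230,108],
  [-32.5,236.5,108],
  [-32.5,236.5,108],
], turn=[-6,-12,-18,-24,-30,-36,-42,-48,-54,-60,-66,-68], grip=[0.3,0.3,0.3,0.3,0.3,0.3,0.3,0.3,0.3,0.3,0.3,0.3])

```text
t: 29.47
tcp_pos: [449.1, 5.0, 345.1]
tool_rot: [-0.72, 1.568, 2.656]
ft_force: [0.7, -0.8, 1.0]
gripper_width: 61.2
```

>>> carry_out([
  [0,0,0],
  [0,0,0],
  [0,0,0],
], turn=[0,0,0], grip=[0.3,0.3,0.3])

```text
t: 29.72
tcp_pos: [449.7, 2.8, 345.7]
tool_rot: [-0.548, 1.569, 2.828]
ft_force: [-0.6, 0.6, 1.1]
gripper_width: 61.2
```

Run:
```python
from h import *
from station import telemetry
o=telemetry.get_obs();M=R.from_euler("xyz",o["tool_rot"]).as_matrix()
print(o["t"],o["tcp_pos"],np.degrees(np.arctan2(M[1,1],M[0,1])),o["gripper_width"],o["ft_force"])
s=snap("scene");crop(s,220,90,380,260,4,"pics/s20.png")
```

```text
29.7167 [449.73486491   2.82807212 345.71539948] -76.52889858442153 61.20268382038352 [-0.6284354   0.61555562  1.07612951]
```

View pics/s20.png

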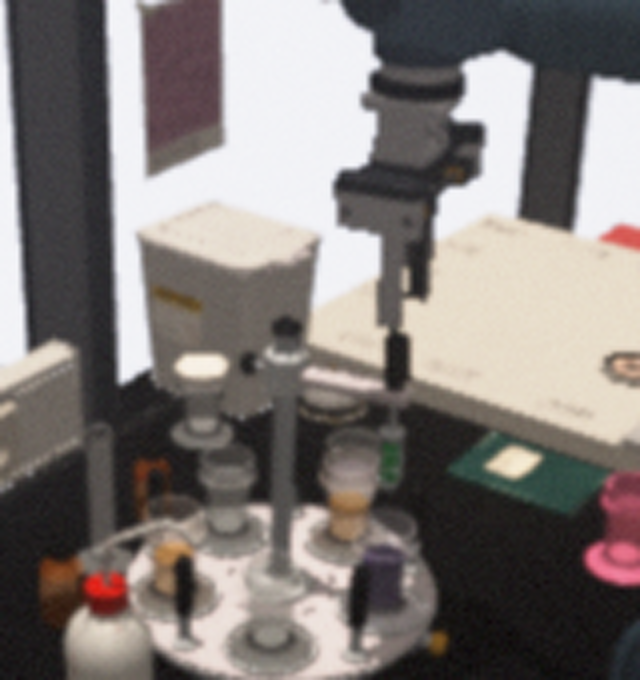

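>>> carry_out([
  [0,-1,-20],
  [0,-1,-40],
  [0,-1,-55],
  [0,-1,-60],
  [0,-1,-60],
  [0,-1,-60],
  [0,-1,-60],
  [0,-1,-60],
  [0,-1,-60],
  [0,-1,-60],
  [0,-1,-60],
  [0,-1,-60],
], turn=[0,0,0,0,0,0,0,0,0,0,0,0], grip=[0.3,0.3,0.3,0.3,0.3,-1,-1,-1,-1,-1,-1,-1], grip_force=35)

```text
t: 30.77
tcp_pos: [450.3, 1.2, 286.9]
tool_rot: [1.913, 1.569, -0.994]
ft_force: [1.1, -2.8, 1.3]
gripper_width: 23.5
```

>>> carry_out([
  [0,0,-5],
  [0,0,-14],
  [0,0,-24],
  [0,0,-34],
  [0,0,-44],
  [0,0,-54],
  [0,0,-64],
  [0,0,-74],
  [0,0,-83],
  [0,0,-91],
  [0,0,-97],
  [0,0,-100],
], turn=[0,0,0,0,0,0,0,0,0,0,0,0], grip=[-1,-1,-1,-1,-1,-1,-1,-1,-1,-1,-1,-1])

```text
t: 31.77
tcp_pos: [450.3, 1.3, 185.0]
tool_rot: [2.062, 1.569, -0.846]
ft_force: [2.1, -4.9, 2.8]
gripper_width: 23.5
```

>>> carry_out([
  [0,0,-1],
  [0,0,-2],
  [0,0,-3],
  [0,0,-4],
  [0,0,-5],
  [0,0,-5],
], turn=[0,0,0,0,0,0], grip=[-1,-1,-1,-1,-1,-1])

```text
t: 32.27
tcp_pos: [450.3, 1.2, 181.8]
tool_rot: [1.811, 1.569, -1.096]
ft_force: [-2.6, -3.8, 8.7]
gripper_width: 23.3
```

The head is back on its lower stop: 105 mm of travel, with the force rising. I'm releasing it and withdrawing.

>>> carry_out([
  [0,0,1],
  [0,0,1],
  [0,0,1],
  [0,0,1],
  [0,0,1],
  [0,0,1],
  [0,0,20],
  [0,0,50],
  [0,0,85],
  [0,0,120],
  [0,0,155],
  [0,0,165],
], turn=[0,0,0,0,0,0,0,0,0,0,0,0], grip=[0.3,0.3,0.3,0.3,0.3,0.3,0.3,0.3,0.3,0.3,0.3,0.3])

```text
t: 33.27
tcp_pos: [451.8, 1.5, 352.5]
tool_rot: [2.693, 1.561, -0.214]
ft_force: [-0.5, -0.4, 0.2]
gripper_width: 61.0
```

>>> carry_out([
  [0,-30,0],
  [0,-60,0],
  [0,-95,0],
  [0,-130,0],
  [0,-165,0],
  [0,-200,0],
  [0,-235,0],
  [0,-270,0],
  [0,-290,0],
  [0,-300,0],
  [0,-300,0],
], turn=[0,0,0,0,0,0,0,0,0,0,0], grip=[0.3,0.3,0.3,0.3,0.3,0.3,0.3,0.3,0.3,0.3,0.3])

```text
t: 34.18
tcp_pos: [449.6, -299.4, 345.0]
tool_rot: [-1.078, 1.569, 2.295]
ft_force: [0.4, -1.1, -0.5]
gripper_width: 60.8
```

Run:
```python
from ang import *
from station import telemetry
o=telemetry.get_obs();print(o["t"],o["tcp_pos"],o["ft_force"],abs(o["dq"]).max())
t=snap("top");posts(t);crop(t,130,140,330,290,4,"pics/t21.png")
C=cloud(t);t0=pickle.load(open("/tmp/top0.pkl","rb"));C0=cloud(t0)
for uv in [(286,252),(285,240),(166,254)]: print(uv,C0[uv[1],uv[0]].round(1),C[uv[1],uv[0]].round(1))
hsv=cv2.cvtColor(t["frame"],cv2.COLOR_RGB2HSV);m=cv2.inRange(hsv,(100,130,60),(125,255,255));b=np.zeros_like(m);b[230:280,140:195]=m[230:280,140:195]
ys,xs=np.nonzero(b);print("lid",plane(t,[(xs.mean(),ys.mean())],21).round(1),len(xs))
s=snap("scene");crop(s,200,150,360,320,4,"pics/s21.png")
```

```text
34.1833 [ 449.5533451  -299.39103994  345.02204605] [ 0.38387828 -1.14384415 -0.47259735] 0.04352729626863934
[275.4 187. ] 694 r 87.8 az 4.5
[312.3 248.8] 32 r 128.5 az -132.3
[287.8 258.5] 18 r 116.8 az -166.1
[260.3 261.1] 29 r 129.6 az 158.7
(286, 252) [443.2   1.7 207.2] [443.    1.7 209.7]
(285, 240) [481.2   4.3 158.9] [480.9   4.3 160.7]
(166, 254) [458.5 359.8   8. ] [455.  352.4  39.8]
lid [[457.4 357.   21. ]] 283
```

View pics/t21.png

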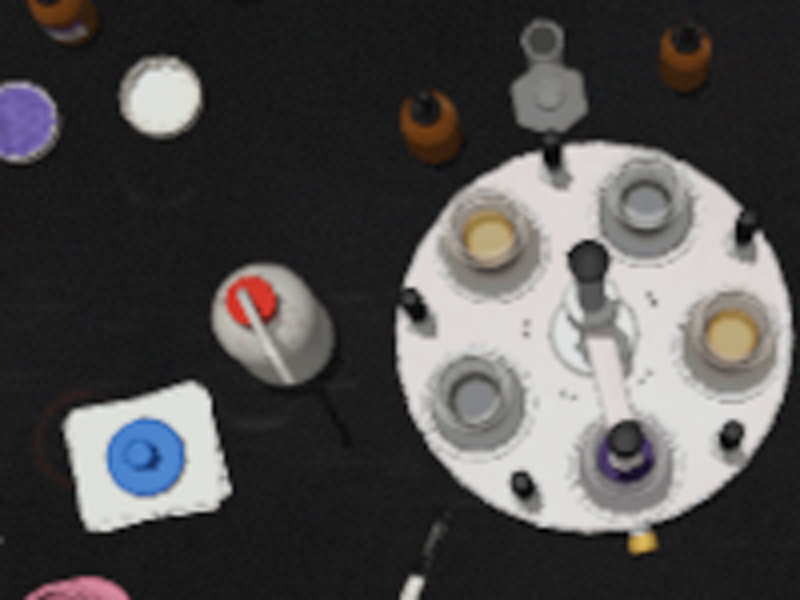

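View pics/s21.png

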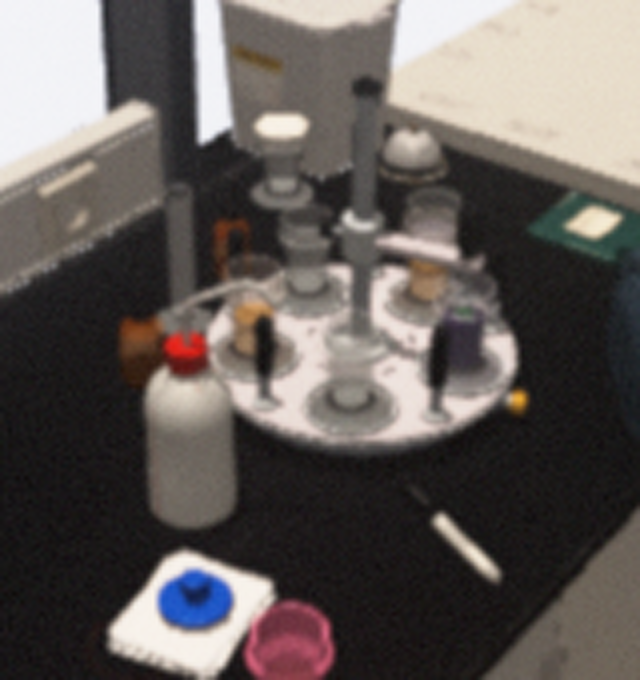

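Run:
```python
from h import *
t0=pickle.load(open("/tmp/top0.pkl","rb"));C0=cloud(t0)
F=[cloud(snap("top")) for _ in range(4)]
C=np.mean(F,0)
for nm,(x0,x1,y0,y1) in dict(handle=(285,289,247,251),arm=(281,287,232,242),disc=(300,304,262,266),arm2=(281,285,228,236)).items():
    print(nm,np.median(C0[y0:y1,x0:x1,2]),[round(float(np.median(f[y0:y1,x0:x1,2])),1) for f in F])
```

```text
handle 210.54849468540658 [210.0, 209.2, 209.7, 208.8]
arm 159.1846312570584 [158.7, 158.0, 157.8, 157.1]
disc 36.879726118535814 [36.6, 37.9, 36.0, 36.2]
arm2 159.8053867381002 [159.6, 158.2, 157.7, 157.7]
```

The head is about 1 mm lower than at the start, handle top 209 to 210 mm and arm face about 158 mm, so it is fully down. All checks agree, so I'm handing in.

```bash
python3 -c "
from station import job;print(job.hand_in())"
```

```text
the job is handed in; nothing more can be done
None
```

The job is done and handed in at about 34 s on the robot's clock, well inside the 72 s limit. The hand-in gave no verdict.

**What I did:** I took the lid off the violet jar and set it plug side down on the gauze. I then lifted the dip head to its upper stop, pushed the carousel two stations clockwise by its posts, and lowered the head onto its stop.

**Last checks:**
- **Lid:** it lies flat about 1.5 mm from the gauze centre, at (457.4, 357.0) against (458, 358.4).
- **Carousel:** it is centred to within about 0.2°, with posts at 158.7° and -132.3° against 158.5° and -132.4° at the start. The violet jar is under the basket.
- **Head:** it is fully down. It travelled 105 mm until the force rose, and the averaged depth reads about 1 mm lower than at the start. One single-pixel reading suggested 2 mm higher; I put that down to noise.
- **Other items:** all five jars look upright in their seats. By eye in the pictures, the wash bottle, beaker, measuring cylinder and dropper bottles stand where they were.

**What did not go as described:** the detent barely drew the disc in. After the first push it stopped at 52°, and after a second push at about 65°. I pushed it almost all the way by hand, and the last push was 3 mm, checked with the camera. I did not feel or see a distinct click. Pushing over took about 10 to 12 N instead of 5 N.

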